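Load the mould insert and crank it to the index

TASK

Take the ribbed mould insert off its rack, turn it round and set it centred on the leaning easel of the carriage, flat back against the easel and ribbed face outward, away from the robot. Then turn the handwheel, in as many grasps as it takes, until the carriage's pointer lines up with the point of the index block on its bar. Drive the carriage only by the handwheel, and leave the index block and everything else on the bench where they are.

Things in the scene. Friction and masses are not known exactly. Their poses are not given: they have to be found in the camera images.
- insert: Mould insert, loose aluminium plate: 14 mm thick (x), 120 wide (y), 110 high (z), 0.5 kg. Origin: middle of its lower edge, mid-thickness. Nine dark upright ribs stand 4 proud of the +x face, 11 to 57 above the lower edge; the -x face is flat; the top 50 is plain, to be gripped across the 14 from above, in the plate's plane. Starts leaning in the rack, ribs hidden against the rack's back.
- rib_face (a point): Point on top of the insert's ribs, at x = 11, y = 0, z = 34 in the insert's frame.
- rack: Fixed steel rest holding the insert. Origin on the bench. Its back and ledge meet in a line along y, 45 mm above the origin. The back leans 20 degrees from vertical, top towards the robot (-x), 60 high up the slope, 100 wide; the ledge sticks out 30 to +x at right angles to the back, 120 wide. The insert's lower edge stands on the ledge.
- easel (a point): Leaning aluminium rest on the carriage, shaped as the rack's. Origin: middle of the corner line of back and ledge. x: out of the back (away from the robot, 20 degrees upward); z: up the back's slope; y: along the ledge. Back 60 mm high, 100 wide, 8 thick; ledge 30 deep, 120 wide, no lip. A loaded insert has its origin at x 7, y 0, z 0 here, its x along the easel's x.
- carriage: Aluminium slide, 125 by 120 mm, top 48 above the bench, carrying the easel along +y of the positioner. Origin on the bench under its middle. The easel's corner line lies 82 above the bench.
- carriage_pointer (a point): Tip of the dark pointer on the far (+x) edge of the carriage, 48 above the bench. Its y axis is the carriage's line of travel.
- index_point (a point): Tip of the index block: dark steel block 24 by 30 by 16 mm with a round screw on top, on the bar along the far side of the positioner, 48 above the bench, its point towards the carriage. y axis: the line of travel. Lined up means that both tips have the same y along this axis (about 1 mm stays between them in x).
- wheel_centre (a point): Centre of the handwheel's rim, on its upright axis, 150 mm above the bench. Rim: dark round bar 16 thick, 130 diameter at its middle; hub 36 diameter, 10 above this point; three 12 mm spokes at 0, 120, 240 degrees from this point's x axis, which turns with the wheel. The bearing arm is 37 below. Grip across the rim from above, midway between spokes.
- handwheel (a joint): Angle of the handwheel in rad, growing anticlockwise seen from above. It drives the carriage through a rack and pinion, 12 mm along +y (away from the wheel) per rad; stiff, about 0.3 N m, stays where left; range 0 to 6.5.
- positioner: Fixed base of the device, 170 by 430, origin on the bench; rails along its y, wheel axis at y = -185, x = 0. The index bar is on its +x side.
- paste_tin: Low round jar, 72 diameter, 50 high; a bystander, to be left alone. Origin: its underside.
- brush: Hand brush lying flat; a bystander, to be left alone. Origin: its underside.
- spare_plate: Plain steel plate without ribs, 100 by 75 by 16, lying flat; a bystander, to be left alone. Origin: its underside.
- spray_bottle: White upright bottle, 60 diameter, 170 high; a bystander, to be left alone. Origin: its underside.
- hammer: Hammer lying flat; a bystander, to be left alone. Origin: its underside.
- oilstone: Grey stone, 150 by 50 by 25, lying flat; a bystander, to be left alone. Origin: its underside.
- screwdriver: Screwdriver lying flat; a bystander, to be left alone. Origin: its underside.
Things that resemble listed ones, but are neither listed nor needed, are in the scene too. What is shaped like the insert but orange is not meant.

How it is judged:
By the outcome, as a careful person would: the job done as asked, in the order asked, and still so for the second after the job is handed in, with the robot touching nothing.
It also fails if it takes over 72 s, if anything falls off the work surface, if the arm or the gripper's body presses on something with over 40 N, if the wrist force passes 120 N, or if a joint passes its speed limit or range.

ROBOT

A 6-joint arm with a two-finger parallel gripper is mounted at the origin on the work surface. World frame = base frame: x ahead of the robot, y to its left, z up, the work surface at z = 0. Lengths are in m, angles in rad, forces in N, time in s.
With the tool pointing down it reaches from about 0.25 to 0.775 m from the base axis. Payload 4 kg.
Tool frame: the origin (TCP) lies midway between the tips of the shut fingers; the grasp point (between the pads) lies 19 mm behind it; z points along the fingers, y is the line along which they close (so a half turn about z gives the same grasp; the last joint's range is limited). The gripper opens to 94 mm and grips with 3 to 60 N. Pads are 16 mm wide; open, the fingers measure 119 mm over their backs; the gripper's body (75 mm by 177 mm) begins 78 mm behind the grasp point.
Start: joints at [-1.306, 0.087, 1.371, -0, 1.684, -0.103], TCP at [0.198, -0.513, 0.206] pointing down, gripper open.
Joint ranges: [-3.1, 3.1], [-0.76, 2.03], [0.27, 2.55], [-1.08, 4.22], [0.17, 2.65], [-2.57, 2.57]. Speed limits (rad/s): [2.79, 2.79, 3.14, 3.14, 3.14, 3.14].

INTERFACE

Orientations are given as [roll, pitch, yaw] about the fixed x, y, z axes, in that order (R = Rz(yaw) Ry(pitch) Rx(roll)).
In Python, from bench import robot gives the robot as it stands. The module is installed in compiled form; this text tells all that it offers.
- The arm moves only by the tool arm_command, never from a script. Its argument "targets" is a list of rows, each a list of 4 numbers: the shift along the world's x, y, z as a fraction of full scale, then the turn about the world's z as a fraction of full scale. A call has 1 to 8 rows; each row is the pose to reach, as a shift and turn from the pose commanded when the call began; what a row does not reach only later rows make up. Full scale, the value 1, is 0.5 m for a shift and 120 degrees for a turn. A row lasts 1/12 s, in which the tool goes at most 41.7 mm and 7.16 degrees, less where a joint would pass 70% of its speed; a pose out of reach is approached as far as the arm can. A call with a number of a shift or a turn outside -1 to 1 is refused whole. A call with a gripper value outside its range is refused whole. "claw" is the closure, from 0 (fully open) to 1 (shut), set as the call begins (left out, the last holds). The fingers move at their own pace and stop on an object; the grip force is fixed at half the most. Time passes only in rows, so rows that repeat a pose let the fingers close. It gives the time, the measured TCP pose, the force, the opening and the grip force at its end, in the units of the state.
- robot.get_obs(): the state, without advancing time (a new reading comes with each control period).
- robot.snapshot(name): name is "scene" or "side" or "wrist"; returns the picture (480x640x3 uint8, red, green, blue); there is no depth.
- robot.camera_info(name): a dict with "vfov" (degrees; the focal length in pixels is half the picture's height over the tangent of half this angle, whatever the lens; pixels are square), "cx", "cy" (the principal point, pixels), "extrinsics" (4x4, takes a point from camera to world coordinates); the wrist camera has in their place "T_tool_cam" (4x4, takes a point from camera to tool coordinates, whose origin is the TCP and whose axes are the flange's). Camera axes: x right, y up, looking along -z (the intrinsics and any distortion apply to the point x, -y, -z); pixel columns grow to the right and rows downward; lengths in m; the calibration is good to about 2 mm. A picture is of the moment at which its call begins: read the wrist's pose just before it. camera_info takes no time and is no camera call.
- robot.close_job(): hands the job in; it is judged then, once.
The state is a dict: "time": time; "joint_positions": joint angles; "qvel": joint speeds; "joint_torque": joint torques, N m; "tool_pos": TCP position; "ee_rot": TCP orientation; "wrist_force": force on the tool from outside, world axes, zero at the start; "wrist_torque": the same for the moment, N m; "width": finger opening in m; "finger_force": force on a finger pad.
Only numpy, scipy, OpenCV 4.12 (cv2) and the standard library are available. Lean on these libraries where they do the work, as an engineer would, in place of code of your own. Each camera call takes 0.05 s, during which the arm holds its last target. There are 200 camera calls.

## Working session

There is one attempt and no reset: what is moved stays moved. The work goes in short steps, Python scripts to look and compute and a tool call to move; the robot and the scene stay as the last step left them, time stands still between calls to the robot, and variables do not carry over. Pictures are saved under pics/ and viewed, at most 10 in all, crops included, and the job is handed in when it is done.

Besides the shell and the picture viewer there is one more tool, called after "Call:" as name(argument=value, ...), one argument or row to a line, values as JSON. arm_command: Moves the arm, as the interface text tells. Shift numbers are shares of 0.5 m and turn numbers shares of 120 degrees, none past 1 either way. Its arguments: {"type":"object","properties":{"targets":{"type":"array"},"claw":{"type":"number"}},"required":["targets"]}

```bash
mkdir -p pics; python3 - <<'E'
from bench import robot
import cv2, numpy as np
np.set_printoptions(precision=4,suppress=True)
for n in ("scene","side"):
    im=robot.snapshot(n); cv2.imwrite(f"pics/{n}0.png",im[:,:,::-1])
    print(n,robot.camera_info(n))
print(robot.camera_info("wrist"))
print(robot.get_obs())
E
```

```text
scene {'vfov': 48.26720230609619, 'cx': 331.15945412668407, 'cy': 240.92337214151001, 'extrinsics': array([[ 0.6104, -0.6507,  0.4516,  1.0417],
       [ 0.7919,  0.513 , -0.3313, -0.4063],
       [-0.0161,  0.5598,  0.8284,  1.1344],
       [ 0.    ,  0.    ,  0.    ,  1.    ]])}
side {'vfov': 49.04538978249485, 'cx': 316.6019259006105, 'cy': 238.49784989283253, 'extrinsics': array([[ 0.8484,  0.3019, -0.4348, -0.1712],
       [-0.5293,  0.4698, -0.7065, -1.0522],
       [-0.009 ,  0.8295,  0.5584,  0.9645],
       [ 0.    ,  0.    ,  0.    ,  1.    ]])}
{'vfov': 64.69009746506626, 'cx': 316.1732357465583, 'cy': 243.44685402020804, 'T_tool_cam': array([[-0.0003,  0.9721,  0.2345,  0.0681],
       [ 1.    ,  0.0004, -0.0003, -0.0006],
       [-0.0004,  0.2345, -0.9721, -0.1799],
       [ 0.    ,  0.    ,  0.    ,  1.    ]])}
{'time': 0.1, 'joint_positions': array([-1.3061,  0.0879,  1.3721, -0.    ,  1.6836, -0.1031]), 'qvel': array([ 0.0005,  0.    , -0.0025,  0.0003, -0.0002,  0.0013]), 'joint_torque': array([  0.002 , -34.1254, -30.3301,   0.0721,   0.0305,  -0.0001]), 'tool_pos': array([ 0.1976, -0.5128,  0.2044]), 'ee_rot': array([-3.1397, -0.0002,  0.3678]), 'wrist_force': array([-0.2345, -0.3485,  1.2041]), 'wrist_torque': array([-0.0089, -0.0107,  0.044 ]), 'finger_force': 0.0, 'width': 0.09390383826749969}
```

View pics/scene0.png

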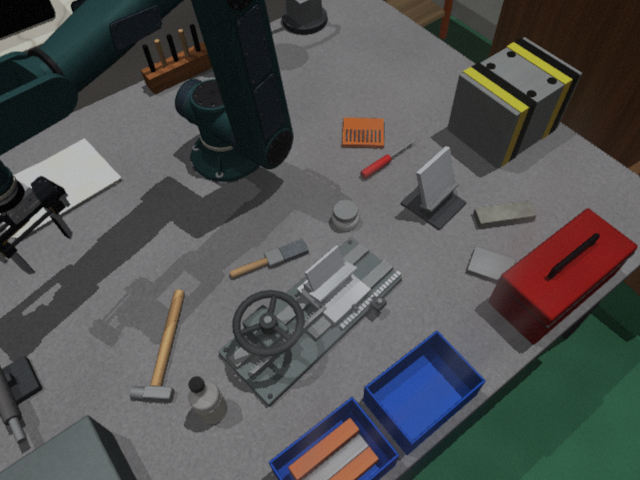

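View pics/side0.png

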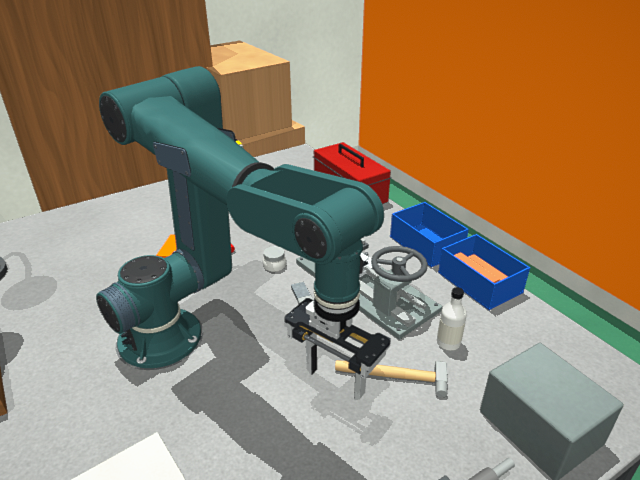

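The scene view shows the rack with the grey insert at about (435,185), the positioner with its handwheel at (268,322), easel at (325,268) and the index block at (378,303). The side view shows the same things, partly hidden by the arm. I'll enlarge the scene's working area to measure it.

```bash
cat > h.py <<'E'
import numpy as np, cv2
from bench import robot
from scipy.spatial.transform import Rotation as R
np.set_printoptions(precision=4,suppress=True)
def cam(n,obs=None):
    i=robot.camera_info(n); f=240/np.tan(np.radians(i['vfov']/2))
    if n=='wrist':
        T=np.eye(4); T[:3,:3]=R.from_euler('xyz',obs['ee_rot']).as_matrix(); T[:3,3]=obs['tool_pos']
        E=T@i['T_tool_cam']
    else: E=i['extrinsics']
    return f,i['cx'],i['cy'],E
def at_z(c,uv,z):
    f,cx,cy,E=c; d=E[:3,:3]@np.array([(uv[0]-cx)/f,-(uv[1]-cy)/f,-1]); o=E[:3,3]
    return o+d*(z-o[2])/d[2]
def proj(c,p):
    f,cx,cy,E=c; q=(np.asarray(p)-E[:3,3])@E[:3,:3]
    return np.stack([cx-f*q[...,0]/q[...,2],cy+f*q[...,1]/q[...,2]],-1)
def crop(im,x,y,w,h,s,name):
    cv2.imwrite(name,cv2.resize(im[y:y+h,x:x+w,::-1],None,fx=s,fy=s,interpolation=cv2.INTER_CUBIC))
E
python3 - <<'E'
from h import *
im=cv2.imread('pics/scene0.png')[:,:,::-1]
crop(im,210,130,320,240,2.5,'pics/c1.png')
c=cam('scene')
print('wheel',at_z(c,(268,322),.15),'rack',at_z(c,(433,208),.03),'easel',at_z(c,(325,275),.1))
E
```

```text
wheel [ 0.5826 -0.2332  0.15  ] rack [0.5214 0.3049 0.03  ] easel [ 0.5422 -0.0596  0.1   ]
```

View pics/c1.png

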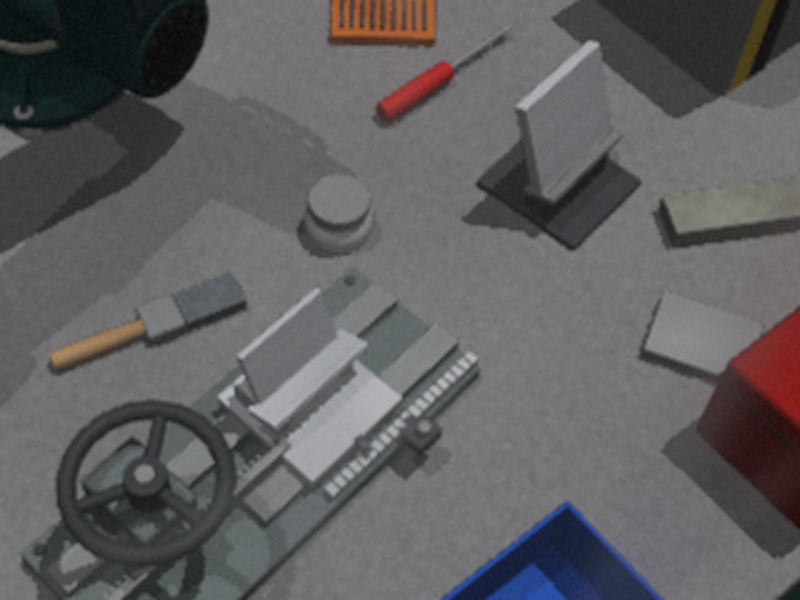

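The crop shows the insert's top edge from (520,105) to (595,45), the easel back's top from (240,360) to (320,293), the wheel hub at (147,475), the pointer near (362,445) and the index block at (420,435). Next I'll move the wrist camera over the positioner for a close view.

Call:
arm_command(
  targets=[
    [0.22, 0.46, 0.2, -0.06],
    [0.44, 0.92, 0.24, -0.125],
    [0.44, 0.92, 0.24, -0.125],
    [0.44, 0.92, 0.24, -0.125],
    [0.44, 0.92, 0.24, -0.125],
    [0.44, 0.92, 0.24, -0.125],
    [0.44, 0.92, 0.24, -0.125],
    [0.44, 0.92, 0.24, -0.125],
  ],
)

```text
time: 0.77
tool_pos: [0.3374, -0.2194, 0.2841]
ee_rot: [-3.141, 0.0, 0.105]
wrist_force: [0.9, -1.0, -0.0]
width: 0.0943
finger_force: 0.0
```

```bash
python3 - <<'E'
from h import *
c=cam('scene')
g=lambda x,y,z:at_z(c,(210+x/2.5,130+y/2.5),z)
def yaw(a,b): d=b-a; return np.degrees(np.arctan2(-d[0],d[1])),np.linalg.norm(d)
a,b=g(520,108,.148),g(597,45,.148); print('ins',a,b,yaw(a,b))
a,b=g(240,360,.138),g(320,293,.138); print('easel',a,b,yaw(a,b))
print('ptr',g(362,445,.048),'idx',g(405,432,.048))
a,b=g(35,590,.0),g(478,370,.04); print(a,b)
print(robot.get_obs()['tool_pos'],robot.get_obs()['ee_rot'])
E
```

```text
ins [0.4775 0.2742 0.148 ] [0.464  0.3912 0.148 ] (np.float64(6.576545671834897), np.float64(0.11781160853254148))
easel [ 0.5332 -0.1031  0.138 ] [ 0.5214 -0.0062  0.138 ] (np.float64(6.949153571570076), np.float64(0.09758572857473395))
ptr [ 0.6271 -0.0415  0.048 ] idx [ 0.641  -0.0025  0.048 ]
[ 0.5412 -0.3433  0.    ] [0.6304 0.0964 0.04  ]
[ 0.3374 -0.2194  0.2841] [-3.1414  0.0001  0.1053]
```

Call:
arm_command(
  targets=[
    [0.16, 0.34, 0.08, 0],
    [0.16, 0.34, 0.08, 0],
    [0.16, 0.34, 0.08, 0],
    [0.16, 0.34, 0.08, 0],
    [0.16, 0.34, 0.08, 0],
    [0.16, 0.34, 0.08, 0],
    [0.16, 0.34, 0.08, 0],
  ],
)

```text
time: 1.35
tool_pos: [0.4175, -0.0505, 0.3238]
ee_rot: [3.141, 0.001, 0.109]
wrist_force: [-1.0, 0.2, -0.3]
width: 0.0941
finger_force: 0.0
```

```bash
python3 - <<'E'
from h import *
import pickle
o=robot.get_obs(); im=robot.snapshot('wrist'); print(o['tool_pos'],o['ee_rot'],abs(o['qvel']).max())
pickle.dump((o,im),open('w1.pkl','wb'))
cv2.imwrite('pics/w1.png',im[:,:,::-1])
E
```

```text
[ 0.4175 -0.0505  0.3238] [3.1412 0.0008 0.1092] 0.05075055031983079
```

View pics/w1.png

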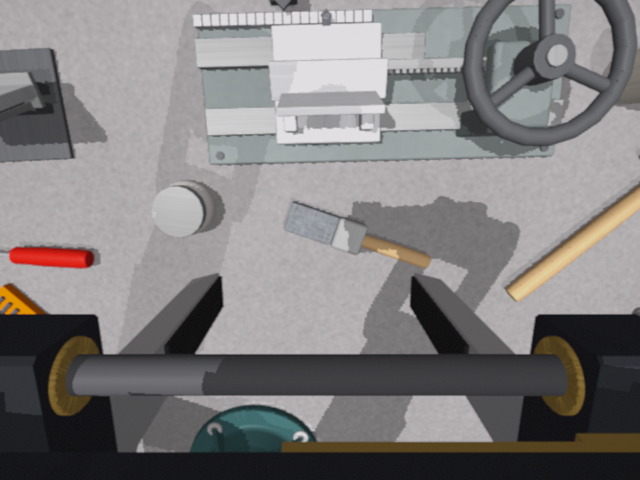

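The wrist view shows the easel back's top edge from (277,105) to (383,100), the wheel hub at (557,56), the pointer near (327,17), and the index tip cut off at (283,5). I'll go a little further out for the positioner, then over to the rack.

Call:
arm_command(
  targets=[
    [0.16, -0.08, 0, 0],
    [0.16, -0.08, 0, 0],
    [0.16, -0.08, 0, 0],
    [0.16, -0.08, 0, 0],
  ],
)

```text
time: 1.73
tool_pos: [0.4977, -0.094, 0.3208]
ee_rot: [-3.14, 0.006, 0.102]
wrist_force: [-1.4, -0.3, -0.7]
width: 0.0939
finger_force: 0.0
```

```bash
python3 - <<'E'
from h import *
import pickle
o=robot.get_obs(); im=robot.snapshot('wrist'); print(o['tool_pos'],o['ee_rot'],abs(o['qvel']).max())
pickle.dump((o,im),open('w2.pkl','wb'))
crop(im,160,50,480,320,1.66,'pics/w2.png')
E
```

```text
[ 0.4977 -0.094   0.3208] [-3.1397  0.006   0.1019] 0.07734907281436447
```

Call:
arm_command(
  targets=[
    [-0.2, 0.84, -0.1, 0],
    [-0.2, 0.84, -0.1, 0],
    [-0.2, 0.84, -0.1, 0],
    [-0.2, 0.84, -0.1, 0],
    [-0.2, 0.84, -0.1, 0],
    [-0.2, 0.84, -0.1, 0],
    [-0.2, 0.84, -0.1, 0],
    [-0.2, 0.84, -0.1, 0],
  ],
)

```text
time: 2.45
tool_pos: [0.4185, 0.2315, 0.287]
ee_rot: [-3.141, -0.003, 0.105]
wrist_force: [0.8, 0.2, -1.2]
width: 0.0941
finger_force: 0.0
```

View pics/w2.png

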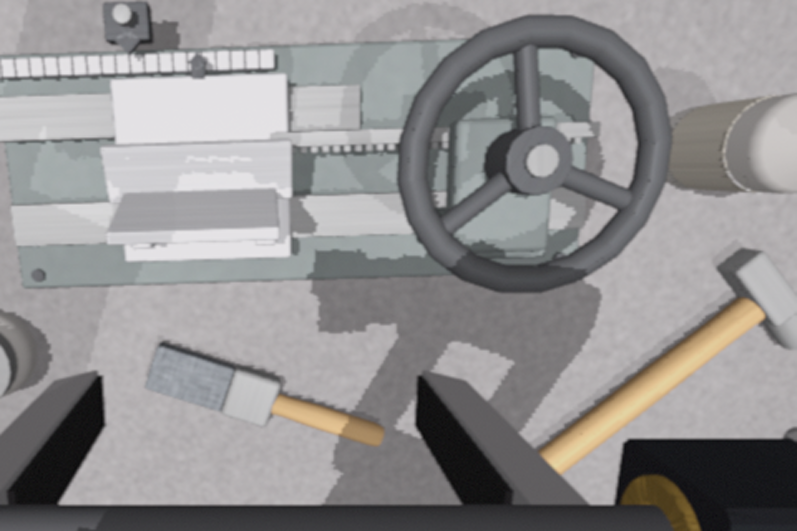

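The crop shows the wheel rim centred near (534,153) with spokes ending at (526,50), (450,222) and (625,200). The pointer tip is near (198,55), the index tip near (129,50), the easel ledge's outer edge runs from (103,148) to (291,142), and the easel back's top front edge from (108,236) to (280,231).

Call:
arm_command(
  targets=[
    [-0.02, 0.18, -0.02, 0],
    [-0.02, 0.18, -0.02, 0],
    [-0.02, 0.18, -0.02, 0],
    [-0.02, 0.18, -0.02, 0],
  ],
)

```text
time: 2.78
tool_pos: [0.4088, 0.3217, 0.2758]
ee_rot: [3.141, 0.001, 0.11]
wrist_force: [0.8, 0.3, -0.5]
width: 0.0943
finger_force: 0.0
```

```bash
python3 - <<'E'
from h import *
import pickle
o=robot.get_obs(); im=robot.snapshot('wrist'); print(o['tool_pos'],o['ee_rot'],abs(o['qvel']).max())
pickle.dump((o,im),open('w3.pkl','wb'))
crop(im,160,0,400,300,2,'pics/w3.png')
o,im2=pickle.load(open('w2.pkl','rb')); c=cam('wrist',o)
g=lambda x,y,z:at_z(c,(160+x/1.66,50+y/1.66),z)
def yaw(a,b): d=a-b; return np.degrees(np.arctan2(-d[0],d[1])),np.linalg.norm(d)
a,b=g(103,148,.0923),g(291,142,.0923); print('ledge',a,b,(a+b)/2,yaw(a,b))
a,b=g(108,236,.1384),g(280,231,.1384); print('backtop',a,b,(a+b)/2,yaw(a,b))
print('ptr',g(198,53,.048),'idx',g(129,51,.048))
h=g(543,160,.160); print('hub',h)
for p in ((526,50),(450,222),(625,200)):
    q=g(*p,.155)-h; print('spoke',np.degrees(np.arctan2(q[1],q[0])),np.linalg.norm(q[:2]))
for p in ((399,153),(670,150),(534,15),(530,292)): print(g(*p,.15)-h)
# check vs fixed scene
s=cam('scene'); print('hub scene',at_z(s,(210+147/2.5,130+470/2.5),.16))
E
```

```text
[0.4088 0.3217 0.2758] [3.1413 0.0006 0.1099] 0.06036143985027056
ledge [0.5668 0.0124 0.0923] [ 0.5823 -0.1042  0.0923] [ 0.5746 -0.0459  0.0923] (np.float64(7.579347043012608), np.float64(0.1176577997596725))
backtop [ 0.5183 -0.0037  0.1384] [ 0.5312 -0.1015  0.1384] [ 0.5247 -0.0526  0.1384] (np.float64(7.488652373561733), np.float64(0.09869384582659409))
ptr [ 0.6348 -0.0376  0.048 ] idx [0.6313 0.0084 0.048 ]
hub [ 0.584  -0.2336  0.16  ]
spoke 18.642741909254045 0.05585547342538291
spoke 131.86644286766597 0.055465188307053694
spoke -107.39269773393539 0.05291681314520566
[-0.0037  0.0735 -0.01  ]
[ 0.0126 -0.071  -0.01  ]
[ 0.0708  0.0153 -0.01  ]
[-0.0715 -0.0122 -0.01  ]
hub scene [ 0.5809 -0.2288  0.16  ]
```

View pics/w3.png

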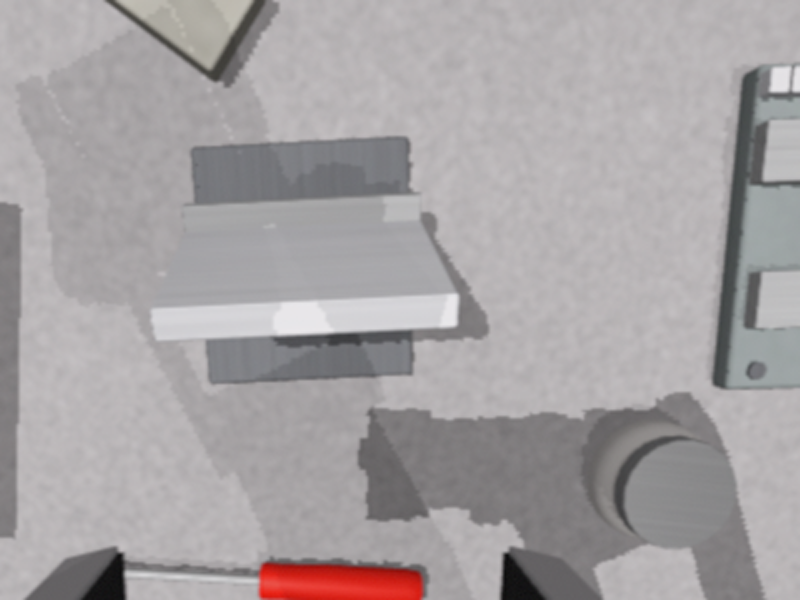

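The crop shows the insert's top face with its far edge from (152,310) to (458,293) and near edge from (157,340) to (458,325), and the rack ledge's outer edge from (183,206) to (420,195).

```bash
python3 - <<'E'
from h import *
import pickle
o,_=pickle.load(open('w3.pkl','rb')); c=cam('wrist',o)
g=lambda x,y,z:at_z(c,(160+x/2,y/2),z)
def yaw(a,b): d=a-b; return np.degrees(np.arctan2(-d[0],d[1])),np.linalg.norm(d)
for n,p,q,z in (('top far',(152,310),(458,293),.1545),('top near',(157,340),(458,325),.1497),('ledge',(183,206),(420,195),.0553)):
    a,b=g(*p,z),g(*q,z); print(n,a,b,(a+b)/2,yaw(a,b))
s=cam('scene'); 
for p in ((450,140),(515,160),(540,338),(495,300)): print('obst',at_z(s,p,0))
o=robot.get_obs(); print(o['tool_pos'],o['ee_rot'],o['joint_positions'])
E
```

```text
top far [0.4672 0.3911 0.1545] [0.4865 0.2744 0.1545] [0.4769 0.3327 0.1545] (np.float64(9.364927717702226), np.float64(0.1182889157693597))
top near [0.4557 0.3894 0.1497] [0.4745 0.2716 0.1497] [0.4651 0.3305 0.1497] (np.float64(9.07226214035171), np.float64(0.1192876027942693))
ledge [0.5164 0.3989 0.0553] [0.5344 0.2822 0.0553] [0.5254 0.3405 0.0553] (np.float64(8.785356850940133), np.float64(0.11814138902135916))
obst [0.3566 0.5361 0.    ]
obst [0.5264 0.6238 0.    ]
obst [0.9258 0.2566 0.    ]
obst [0.797  0.2488 0.    ]
[0.4097 0.3202 0.2762] [ 3.1407 -0.0003  0.1074] [ 0.555   0.0172  1.3051 -0.001   1.8194  2.0181]
```

Sizes and heights agree with the model: rack yaw is about 9°, insert top middle about (0.471, 0.332). For a turn-round the wrist range forces the insert to be gripped at q6 ≈ -145° and placed at ≈ -13°. So I'll wind the wrist round over the rack.

Call:
arm_command(
  targets=[
    [0.14, 0.026, 0, 0.47],
    [0.14, 0.026, 0, 0.47],
    [0.14, 0.026, 0, 0.47],
    [0.14, 0.026, 0, 0.47],
    [0.14, 0.026, 0, 0.47],
    [0.14, 0.026, 0, 0.47],
    [0.14, 0.026, 0, 0.47],
    [0.14, 0.026, 0, 0.47],
  ],
)

```text
time: 3.5
tool_pos: [0.4813, 0.3306, 0.2772]
ee_rot: [3.14, -0.001, 1.092]
wrist_force: [0.5, 0.5, 0.5]
width: 0.0939
finger_force: 0.0
```

Call:
arm_command(
  targets=[
    [0, 0, 0, 0.47],
    [0, 0, 0, 0.47],
    [0, 0, 0, 0.47],
    [0, 0, 0, 0.47],
    [0, 0, 0, 0.47],
    [0, 0, 0, 0.47],
    [0, 0, 0, 0.47],
    [0, 0, 0, 0.47],
  ],
)

```text
time: 4.17
tool_pos: [0.4813, 0.3306, 0.2773]
ee_rot: [3.14, 0.001, 2.077]
wrist_force: [0.1, 0.0, -0.2]
width: 0.0935
finger_force: 0.0
```

Call:
arm_command(
  targets=[
    [0, 0, 0, 0.47],
    [0, 0, 0, 0.47],
    [0, 0, 0, 0.47],
    [0, 0, 0, 0.47],
    [0, 0, 0, 0.47],
    [0, 0, 0, 0.47],
    [0, 0, 0, 0.47],
    [0, 0, 0, 0.47],
  ],
)

```text
time: 4.83
tool_pos: [0.4813, 0.3307, 0.2773]
ee_rot: [3.141, 0.002, 3.061]
wrist_force: [0.3, -0.2, 0.5]
width: 0.0939
finger_force: 0.0
```

Call:
arm_command(
  targets=[
    [0, 0, 0, 0.47],
    [0, 0, 0, 0.47],
    [0, 0, 0, 0.47],
    [0, 0, 0, 0.47],
    [0, 0, 0, 0.47],
    [0, 0, 0, 0.47],
    [0, 0, 0, 0.47],
    [0, 0, 0, 0.47],
  ],
)

```text
time: 5.5
tool_pos: [0.4813, 0.3306, 0.2773]
ee_rot: [-3.14, 0.001, -2.238]
wrist_force: [-0.4, -0.0, 0.3]
width: 0.0939
finger_force: 0.0
```

```bash
python3 - <<'E'
from h import *
o=robot.get_obs(); print(o['time'],o['tool_pos'],np.degrees(o['ee_rot']),np.degrees(o['joint_positions']))
E
```

```text
5.5 [0.4813 0.3306 0.2773] [-179.9215    0.0636 -128.2093] [  28.9552    9.2034   65.7944   -0.0493  104.9132 -112.8482]
```

There is a shoulder offset, so a direct turn-round would be about 14° past the wrist's range. Instead I'll grip normally (q6 ≈ 20°), stand the insert upright on open bench, regrip it half a turn round, and then load the easel. I'll unwind now and check that the bench spot is free.

Call:
arm_command(
  targets=[
    [-0.004, 0.005, 0, -0.47],
    [-0.004, 0.005, 0, -0.47],
    [-0.004, 0.005, 0, -0.47],
    [-0.004, 0.005, 0, -0.47],
    [-0.004, 0.005, 0, -0.47],
    [-0.004, 0.005, 0, -0.47],
    [-0.004, 0.005, 0, -0.47],
    [-0.004, 0.005, 0, -0.47],
  ],
)

```text
time: 6.17
tool_pos: [0.4793, 0.3331, 0.2773]
ee_rot: [3.141, 0.002, 3.049]
wrist_force: [-0.1, -0.4, -0.4]
width: 0.0941
finger_force: 0.0
```

Call:
arm_command(
  targets=[
    [0, 0, 0, -0.47],
    [0, 0, 0, -0.47],
    [0, 0, 0, -0.47],
    [0, 0, 0, -0.47],
    [0, 0, 0, -0.47],
    [0, 0, 0, -0.47],
    [0, 0, 0, -0.47],
    [0, 0, 0, -0.47],
  ],
)

```text
time: 6.83
tool_pos: [0.4793, 0.3331, 0.2773]
ee_rot: [3.14, 0.001, 2.065]
wrist_force: [-0.4, 0.2, -0.2]
width: 0.0937
finger_force: 0.0
```

Call:
arm_command(
  targets=[
    [0, 0, -0.06, -0.167],
    [0, 0, -0.12, -0.167],
    [0, 0, -0.18, -0.167],
    [0, 0, -0.2, -0.167],
    [0, 0, -0.2, -0.167],
  ],
)

```text
time: 7.25
tool_pos: [0.4775, 0.3331, 0.173]
ee_rot: [-3.136, 0.003, 1.725]
wrist_force: [0.1, 0.2, -0.2]
width: 0.0944
finger_force: 0.0
```

```bash
python3 - <<'E'
from h import *
o=robot.get_obs(); print(o['time'],o['tool_pos'],np.degrees(o['ee_rot']),np.degrees(o['joint_positions']))
c=cam('scene'); g=lambda x,y,z:at_z(c,(210+x/2.5,130+y/2.5),z)
print('tin',g(340,200,.05),'rack base near corner',g(573,247,0),g(478,185,0),'pos end',g(475,375,0),g(355,272,0.02),'spare',g(642,350,.016),'oilstone',g(665,230,.02))
E
```

```text
7.25 [0.4775 0.3331 0.173 ] [-179.6772    0.1586   98.8188] [29.3395  9.8527 76.8013 -0.0354 93.7039 20.519 ]
tin [0.3989 0.1148 0.05  ] rack base near corner [0.5664 0.2898 0.    ] [0.4449 0.2672 0.    ] pos end [0.6177 0.1087 0.    ] [0.4616 0.0844 0.02  ] spare [0.7025 0.2468 0.016 ] oilstone [0.6175 0.3661 0.02  ]
```

Call:
arm_command(
  targets=[
    [0.002, 0, -0.07, 0],
    [0.002, 0, -0.126, 0],
    [0.002, 0, -0.126, 0],
    [0.002, 0, -0.126, 0],
  ],
)

```text
time: 7.58
tool_pos: [0.4799, 0.3354, 0.1137]
ee_rot: [-3.141, 0.0, 1.725]
wrist_force: [0.7, 0.1, 0.5]
width: 0.0941
finger_force: 0.0
```

Call:
arm_command(
  targets=[
    [0, 0, 0, 0],
    [0, 0, 0, 0],
    [0, 0, 0, 0],
    [0, 0, 0, 0],
    [0, 0, 0, 0],
    [0, 0, 0, 0],
    [0, 0, 0, 0],
    [0, 0, 0, 0],
  ],
  claw=1,
)

```text
time: 8.25
tool_pos: [0.4796, 0.3363, 0.1127]
ee_rot: [-3.142, 0.0, 1.725]
wrist_force: [0.6, -0.7, -0.1]
width: 0.0441
finger_force: 0.0
```

```bash
python3 - <<'E'
from h import *
o=robot.get_obs(); print(o['time'],o['tool_pos'],np.degrees(o['ee_rot']),o['wrist_force'],o['width'],o['finger_force'])
E
```

```text
8.25 [0.4796 0.3363 0.1127] [-179.9998    0.0038   98.8422] [ 0.6042 -0.7053 -0.0913] 0.044067299127594654 0.0
```

Call:
arm_command(
  targets=[
    [0, 0, 0, 0],
    [0, 0, 0, 0],
    [0, 0, 0, 0],
    [0, 0, 0, 0],
    [0, 0, 0, 0],
    [0, 0, 0, 0],
  ],
)

```text
time: 8.75
tool_pos: [0.4846, 0.3372, 0.1158]
ee_rot: [3.128, -0.002, 1.724]
wrist_force: [6.5, 0.9, 3.1]
width: 0.0225
finger_force: 27.7
```

```bash
python3 - <<'E'
from h import *
o=robot.get_obs(); print(o['time'],o['tool_pos'],np.degrees(o['ee_rot']),o['wrist_force'],o['wrist_torque'],o['width'],o['finger_force'])
E
```

```text
8.75 [0.4846 0.3372 0.1158] [179.2477  -0.0922  98.7936] [6.4613 0.8522 3.0937] [ 0.1459 -1.9173 -0.0033] 0.022512054928227797 27.678831573575735
```

Call:
arm_command(
  targets=[
    [0.01, 0.002, 0.01, 0],
    [0.02, 0.003, 0.016, 0],
    [0.03, 0.005, 0.022, 0],
    [0.04, 0.006, 0.028, 0],
    [0.05, 0.008, 0.034, 0],
    [0.06, 0.009, 0.04, 0],
    [0.06, 0.009, 0.04, 0],
    [0.06, 0.009, 0.04, 0],
  ],
)

```text
time: 9.42
tool_pos: [0.5093, 0.3406, 0.1319]
ee_rot: [-3.14, 0.0, 1.725]
wrist_force: [-0.3, -0.7, -5.5]
width: 0.0139
finger_force: 30.0
```

```bash
python3 - <<'E'
from h import *
o=robot.get_obs(); print(o['time'],o['tool_pos'],np.degrees(o['ee_rot']),o['wrist_force'],o['wrist_torque'],o['width'],o['finger_force'])
im=robot.snapshot('scene'); crop(im,350,100,200,150,3,'pics/s2.png')
E
```

```text
9.4167 [0.5093 0.3406 0.1319] [-179.9038    0.0278   98.8328] [-0.279  -0.7116 -5.489 ] [-0.0199 -0.0401  0.0389] 0.013891067120640898 29.988977015018463
```

View pics/s2.png

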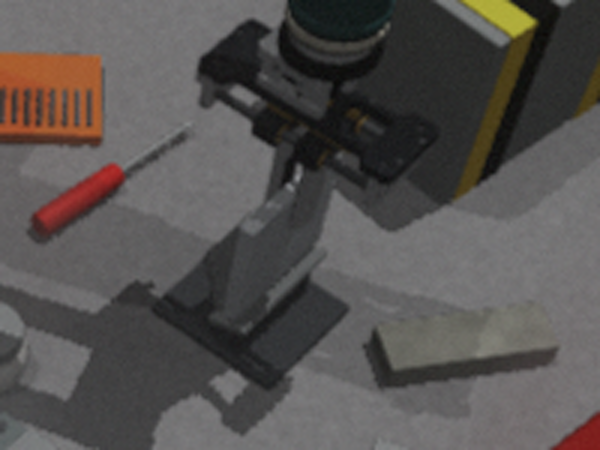

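The image and the 13.9 mm opening show the insert hanging upright and flush in the fingers above the rack. I'll carry it to the open bench spot and turn it.

Call:
arm_command(
  targets=[
    [0, 0, 0.08, 0],
    [0, -0.02, 0.14, -0.06],
    [0, -0.06, 0.14, -0.12],
    [0.02, -0.12, 0.14, -0.18],
    [0.04, -0.18, 0.14, -0.24],
    [0.042, -0.24, 0.14, -0.3],
    [0.042, -0.28, 0.14, -0.36],
    [0.042, -0.315, 0.14, -0.41],
  ],
)

```text
time: 10.13
tool_pos: [0.53, 0.1814, 0.2023]
ee_rot: [-3.141, 0.001, 0.859]
wrist_force: [-0.1, 0.3, -5.1]
width: 0.0138
finger_force: 30.0
```

Call:
arm_command(
  targets=[
    [0, 0, 0, -0.06],
    [0, 0, 0, -0.12],
    [0, 0, 0, -0.18],
    [0, 0, 0, -0.24],
    [0, 0, 0, -0.3],
    [0, 0, 0, -0.347],
    [0, 0, 0, -0.347],
    [0, 0, 0, -0.347],
  ],
)

```text
time: 10.8
tool_pos: [0.5301, 0.1833, 0.2024]
ee_rot: [3.142, 0.001, 0.142]
wrist_force: [0.0, -0.1, -5.1]
width: 0.014
finger_force: 30.0
```

```bash
python3 - <<'E'
from h import *
o=robot.get_obs(); print(o['time'],o['tool_pos'],np.degrees(o['ee_rot']),np.degrees(o['joint_positions']),o['wrist_force'],o['width'])
im=robot.snapshot('wrist'); cv2.imwrite('pics/w4.png',im[:,:,::-1])
E
```

```text
10.8 [0.5301 0.1833 0.2024] [179.9955   0.047    8.1634] [13.2822  6.4608 77.2905 -0.0003 96.2959 95.1187] [ 0.0204 -0.0571 -5.0548] 0.013952091514757228
```

View pics/w4.png

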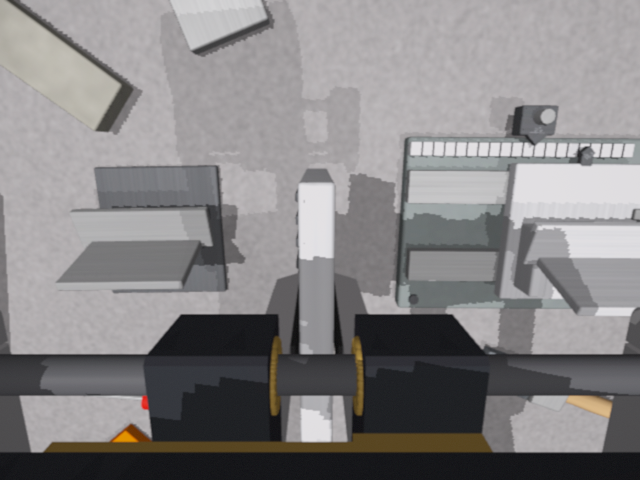

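The wrist view shows the plate edge-on between the fingers, its far top edge at row 183 (columns 302–334), over free bench between the rack and the positioner. I'll lower it.

Call:
arm_command(
  targets=[
    [0, 0, -0.06, 0],
    [0, 0, -0.12, 0],
    [0, 0, -0.18, 0],
    [0, 0, -0.22, 0],
    [0, 0, -0.25, 0],
    [0, 0, -0.25, 0],
    [0, 0, -0.25, 0],
  ],
)

```text
time: 11.43
tool_pos: [0.5301, 0.1831, 0.0773]
ee_rot: [3.141, 0.002, 0.141]
wrist_force: [-0.0, 0.4, -5.2]
width: 0.014
finger_force: 30.0
```

Call:
arm_command(
  targets=[
    [0, 0, -0.004, 0],
    [0, 0, -0.008, 0],
    [0, 0, -0.01, 0],
    [0, 0, -0.01, 0],
  ],
)

```text
time: 11.77
tool_pos: [0.5309, 0.1833, 0.0733]
ee_rot: [-3.142, -0.001, 0.14]
wrist_force: [-0.3, 0.3, -5.4]
width: 0.014
finger_force: 30.0
```

```bash
python3 - <<'E'
from h import *
o=robot.get_obs(); print(o['time'],o['tool_pos'],o['wrist_force'])
o['tool_pos']=np.array([.5301,.1833,.2024]); o['ee_rot']=np.array([np.pi,0,.1425]); c=cam('wrist',o)
for t in (.035,.042): 
  p=at_z(c,(318,183),.2024+t)-o['tool_pos']; print(t,p@[np.cos(.1425),np.sin(.1425),0],p@[-np.sin(.1425),np.cos(.1425),0], at_z(c,(302,183),.2024+t)-at_z(c,(334,183),.2024+t))
E
```

```text
11.7667 [0.5309 0.1833 0.0733] [-0.2885  0.3178 -5.4077]
0.035 0.05654532526454864 -4.6900704478131106e-05 [-0.0017  0.012   0.    ]
0.042 0.05709586813922208 -1.1551158986676524e-05 [-0.0016  0.0114  0.    ]
```

Call:
arm_command(
  targets=[
    [0, 0, -0.004, 0],
    [0, 0, -0.008, 0],
    [0, 0, -0.012, 0],
    [0, 0, -0.012, 0],
  ],
)

```text
time: 12.1
tool_pos: [0.5321, 0.1835, 0.0719]
ee_rot: [-3.141, -0.005, 0.14]
wrist_force: [-4.4, -1.7, 12.6]
width: 0.0133
finger_force: 30.0
```

```bash
python3 - <<'E'
from h import *
o=robot.get_obs(); print(o['time'],o['tool_pos'],o['wrist_force'],o['wrist_torque'])
E
```

```text
12.1 [0.5321 0.1835 0.0719] [-4.3869 -1.7435 12.6493] [-0.3776  1.2705 -0.018 ]
```

Contact with the bench is felt. I'll ease the load and open the fingers a little, so they still guard the plate.

Call:
arm_command(
  targets=[
    [0, 0, 0.004, 0],
    [0, 0, 0.008, 0],
    [0, 0, 0.008, 0],
  ],
)

```text
time: 12.35
tool_pos: [0.5315, 0.1834, 0.072]
ee_rot: [-3.141, -0.002, 0.14]
wrist_force: [0.2, -0.2, 4.1]
width: 0.014
finger_force: 30.0
```

```bash
python3 - <<'E'
from h import *
o=robot.get_obs(); print(o['time'],o['tool_pos'],o['wrist_force'],o['wrist_torque'])
E
```

```text
12.35 [0.5315 0.1834 0.072 ] [ 0.1848 -0.2089  4.0517] [-0.0154  0.2246 -0.0324]
```

Call:
arm_command(
  targets=[
    [0, 0, 0, 0],
    [0, 0, 0, 0],
    [0, 0, 0, 0],
    [0, 0, 0, 0],
  ],
  claw=0.7,
)

```text
time: 12.68
tool_pos: [0.5306, 0.1832, 0.0705]
ee_rot: [3.142, 0.0, 0.14]
wrist_force: [0.0, 0.2, -0.0]
width: 0.0282
finger_force: 0.0
```

```bash
python3 - <<'E'
from h import *
o=robot.get_obs(); print(o['time'],o['tool_pos'],o['wrist_force'],o['width'],o['finger_force'])
im=robot.snapshot('scene'); crop(im,350,100,200,150,3,'pics/s3.png')
E
```

```text
12.6833 [0.5306 0.1832 0.0705] [ 0.0253  0.191  -0.0317] 0.028177392245960213 0.0
```

View pics/s3.png

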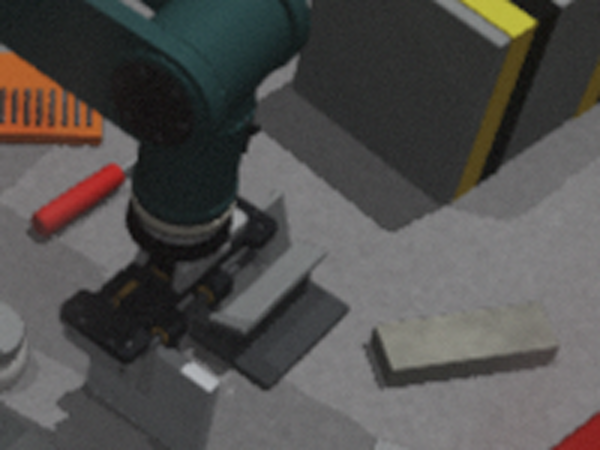

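The crop shows the plate standing upright between the slightly open fingers at about (160,390). I'll rise clear, turn half round and regrip at its middle.

Call:
arm_command(
  targets=[
    [0, 0, 0.03, 0],
    [0, 0, 0.06, 0],
    [0, 0, 0.1, 0],
    [0, 0, 0.13, 0],
    [0, 0, 0.13, 0],
  ],
)

```text
time: 13.15
tool_pos: [0.5329, 0.1838, 0.1397]
ee_rot: [-3.141, -0.007, 0.14]
wrist_force: [0.2, -0.0, -0.2]
width: 0.0284
finger_force: 0.0
```

Call:
arm_command(
  targets=[
    [-0.006, 0, 0, 0.47],
    [-0.006, 0, 0, 0.47],
    [-0.006, 0, 0, 0.47],
    [-0.006, 0, 0, 0.47],
    [-0.006, 0, 0, 0.47],
    [-0.006, 0, 0, 0.47],
    [-0.006, 0, 0, 0.47],
    [-0.006, 0, 0, 0.47],
  ],
  claw=0.55,
)

```text
time: 13.82
tool_pos: [0.5271, 0.1831, 0.1342]
ee_rot: [-3.14, 0.001, 1.13]
wrist_force: [0.8, 0.2, 0.1]
width: 0.0423
finger_force: 0.0
```

Call:
arm_command(
  targets=[
    [0, 0, 0, 0.47],
    [0, 0, 0, 0.47],
    [0, 0, 0, 0.47],
    [0, 0, 0, 0.47],
    [0, 0, 0, 0.47],
    [0, 0, 0, 0.47],
    [0, 0, 0, 0.47],
    [0, 0, 0, 0.47],
  ],
)

```text
time: 14.48
tool_pos: [0.5271, 0.1831, 0.1342]
ee_rot: [-3.14, -0.001, 2.114]
wrist_force: [-0.5, -0.4, 0.5]
width: 0.0425
finger_force: 0.0
```

Call:
arm_command(
  targets=[
    [0, 0, 0, 0.47],
    [0, 0, 0, 0.47],
    [0, 0, 0, 0.47],
    [0, 0, 0, 0.47],
    [0, 0, 0, 0.47],
    [0, 0, 0, 0.47],
    [0, 0, 0, 0.47],
    [0, 0, 0, 0.47],
  ],
)

```text
time: 15.15
tool_pos: [0.5271, 0.1831, 0.1342]
ee_rot: [-3.141, -0.002, 3.099]
wrist_force: [0.3, 0.6, 0.3]
width: 0.0423
finger_force: 0.0
```

Call:
arm_command(
  targets=[
    [0, 0, 0, 0.06],
    [0, 0, 0, 0.09],
    [0, 0, 0, 0.09],
    [0, 0, 0, 0.09],
  ],
)

```text
time: 15.48
tool_pos: [0.5272, 0.1831, 0.1346]
ee_rot: [-3.142, -0.002, -3.004]
wrist_force: [0.5, -0.3, 1.1]
width: 0.0421
finger_force: 0.0
```

```bash
python3 - <<'E'
from h import *
o=robot.get_obs(); print(o['time'],o['tool_pos'],np.degrees(o['ee_rot']),np.degrees(o['joint_positions'][5]),o['width'])
im=robot.snapshot('wrist'); cv2.imwrite('pics/w5.png',im[:,:,::-1])
# rows of brightness along image column profile to find the plate's top (light stripe)
g=im.mean(2)
for r in (150,175,200,230,260,290): print(r,g[r,270:380:5].astype(int))
c=cam('wrist',o)
y=np.radians(8.15); ex=np.array([np.cos(y),np.sin(y),0]); ey=np.array([-np.sin(y),np.cos(y),0]); C=np.array([.5306,.1832,.11])-.003*ex
print('pred',proj(c,np.array([C+a*ex+b*ey for a in(-.06,0,.06) for b in(-.007,.007)])))
E
```

```text
15.4833 [0.5272 0.1831 0.1346] [-179.9974   -0.0885 -172.1104] -84.55927023536705 0.042132795474179745
150 [192 191 194 195 192 192 194 191 187 187 184 177 177 176 174 171 177 180
 174 177 171 173]
175 [131 141 137 138 140 134 134 235 242 242 242 242 172 172 173 175 174 178
 175 174 173 174]
200 [138 136 139 140 137 135 140 157 167 164 162 187  74 175 173 180 179 178
 171 175 174 174]
230 [139 140 136 134 142 136 136 155 166 164 164 184  91 174 175 180 178 179
 178 177 176 177]
260 [179 135 133 137 141 140 139 152 166 163 163 166 116 177 180 191 199 196
 195 198 197 197]
290 [ 22 113 117 114 116 119 131 148 165 162 162 165 136 180 178 181 182 178
  33  26 116 115]
pred [[300.5069 167.2637]
 [326.9364 167.133 ]
 [302.0443 275.1773]
 [326.7487 275.0655]
 [303.3934 369.8661]
 [326.5839 369.7697]]
```

The column profile matches the predicted standing plate (edges at 303–328), with the dark ribs towards +y as expected. Now I'll regrip and lift.

Call:
arm_command(
  targets=[
    [0, 0, -0.06, 0],
    [0, 0, -0.11, 0],
    [0, 0, -0.125, 0],
    [0, 0, -0.125, 0],
  ],
)

```text
time: 15.87
tool_pos: [0.5254, 0.1827, 0.07]
ee_rot: [-3.141, -0.007, -3.003]
wrist_force: [-0.6, 0.9, -0.6]
width: 0.0421
finger_force: 0.0
```

Call:
arm_command(
  targets=[
    [0, 0, 0, 0],
    [0, 0, 0, 0],
    [0, 0, 0, 0],
    [0, 0, 0, 0],
    [0, 0, 0, 0],
    [0, 0, 0, 0],
    [0, 0, 0, 0],
  ],
  claw=1,
)

```text
time: 16.45
tool_pos: [0.5285, 0.1832, 0.0746]
ee_rot: [-3.141, 0.002, -3.002]
wrist_force: [-0.2, -1.2, 4.7]
width: 0.0141
finger_force: 30.0
```

```bash
python3 - <<'E'
from h import *
o=robot.get_obs(); print(o['time'],o['tool_pos'],np.degrees(o['ee_rot']),o['width'],o['finger_force'],o['wrist_force'])
E
```

```text
16.45 [0.5285 0.1832 0.0746] [-179.9889    0.1387 -172.0115] 0.014075349758395006 29.99935805797577 [-0.19   -1.1931  4.696 ]
```

Gripped (14.1 mm, 30 N). I'll lift, turn to the easel's direction and carry it over above the ledge.

Call:
arm_command(
  targets=[
    [0, 0, 0.08, 0],
    [0, 0, 0.16, -0.05],
    [0, 0, 0.24, -0.1],
    [0, 0, 0.32, -0.16],
    [0, 0, 0.33, -0.22],
    [0, 0, 0.33, -0.28],
    [0, 0, 0.33, -0.34],
    [0, 0, 0.33, -0.4],
  ],
)

```text
time: 17.12
tool_pos: [0.5267, 0.1832, 0.236]
ee_rot: [-3.139, -0.003, 2.441]
wrist_force: [0.4, 0.0, -6.2]
width: 0.0137
finger_force: 30.0
```

Call:
arm_command(
  targets=[
    [0.01, -0.06, 0, -0.06],
    [0.02, -0.12, 0, -0.12],
    [0.03, -0.18, 0, -0.18],
    [0.04, -0.25, 0, -0.24],
    [0.053, -0.32, 0, -0.3],
    [0.053, -0.39, 0, -0.354],
    [0.053, -0.465, 0, -0.354],
    [0.053, -0.465, 0, -0.354],
  ],
)

```text
time: 17.78
tool_pos: [0.5529, -0.0564, 0.2352]
ee_rot: [-3.136, 0.004, 1.697]
wrist_force: [0.2, 0.7, -5.1]
width: 0.0136
finger_force: 30.0
```

Call:
arm_command(
  targets=[
    [0, 0, 0, 0],
    [0, 0, 0, 0],
    [0, 0, 0, 0],
  ],
)

```text
time: 18.03
tool_pos: [0.5537, -0.0482, 0.237]
ee_rot: [-3.14, -0.001, 1.707]
wrist_force: [-0.2, -0.7, -6.0]
width: 0.0135
finger_force: 30.0
```

```bash
python3 - <<'E'
from h import *
o=robot.get_obs(); print(o['time'],o['tool_pos'],np.degrees(o['ee_rot']),o['width'],o['wrist_force'],np.degrees(o['joint_positions'][5]))
im=robot.snapshot('scene'); cv2.imwrite('pics/s4.png',im[:,:,::-1])
im=robot.snapshot('wrist'); cv2.imwrite('pics/w6.png',im[:,:,::-1])
E
```

```text
18.0333 [ 0.5537 -0.0482  0.237 ] [-179.8854   -0.0815   97.7787] 0.013547972307410784 [-0.1605 -0.7188 -6.0237] -18.61609509450909
```

Call:
arm_command(
  targets=[
    [0.003, -0.002, -0.05, 0],
    [0.003, -0.002, -0.1, 0],
    [0.003, -0.002, -0.125, 0],
    [0.003, -0.002, -0.134, 0],
    [0.003, -0.002, -0.134, 0],
    [0.003, -0.002, -0.134, 0],
  ],
)

```text
time: 18.63
tool_pos: [0.5561, -0.05, 0.1721]
ee_rot: [3.14, 0.0, 1.706]
wrist_force: [-0.0, -0.1, -5.7]
width: 0.0136
finger_force: 30.0
```

```bash
python3 - <<'E'
from h import *
o=robot.get_obs(); print(o['time'],o['tool_pos'],np.degrees(o['ee_rot']),o['wrist_force'],o['wrist_torque'])
im=robot.snapshot('scene'); cv2.imwrite('pics/s5.png',im[:,:,::-1])
E
```

```text
18.6333 [ 0.5561 -0.05    0.1721] [179.9229   0.0242  97.7387] [-0.0255 -0.0621 -5.6844] [-0.0773 -0.0758 -0.0095]
```

Call:
arm_command(
  targets=[
    [0, 0, -0.004, 0],
    [0, 0, -0.008, 0],
    [0, 0, -0.012, 0],
    [0, 0, -0.012, 0],
  ],
)

```text
time: 19.02
tool_pos: [0.5555, -0.0503, 0.1651]
ee_rot: [-3.141, -0.0, 1.705]
wrist_force: [-0.3, -0.2, -6.5]
width: 0.0139
finger_force: 30.0
```

```bash
python3 - <<'E'
from h import *
o=robot.get_obs(); print(o['time'],o['tool_pos'],np.degrees(o['ee_rot']),o['wrist_force'],o['wrist_torque'])
E
```

```text
19.0167 [ 0.5555 -0.0503  0.1651] [-179.9907   -0.0046   97.693 ] [-0.2515 -0.2269 -6.47  ] [-0.0772 -0.1019  0.0048]
```

Call:
arm_command(
  targets=[
    [0, 0.001, -0.004, 0],
    [0, 0.001, -0.007, 0],
    [0, 0.001, -0.01, 0],
    [0, 0.001, -0.01, 0],
  ],
)

```text
time: 19.35
tool_pos: [0.5561, -0.05, 0.1625]
ee_rot: [3.139, 0.001, 1.705]
wrist_force: [-2.6, -1.6, 3.1]
width: 0.0137
finger_force: 30.0
```

```bash
python3 - <<'E'
from h import *
o=robot.get_obs(); print(o['time'],o['tool_pos'],np.degrees(o['ee_rot']),o['wrist_force'],o['wrist_torque'],o['width'])
E
```

```text
19.35 [ 0.5561 -0.05    0.1625] [179.8579   0.0583  97.7021] [-2.5707 -1.6336  3.1191] [0.1471 0.4651 0.0745] 0.013745592002235005
```

Contact came at the expected height. Now I'll slide the lower edge in towards the corner.

Call:
arm_command(
  targets=[
    [-0.003, 0, -0.001, 0],
    [-0.006, -0.001, -0.002, 0],
    [-0.009, -0.001, -0.003, 0],
    [-0.012, -0.002, -0.003, 0],
    [-0.014, -0.002, -0.003, 0],
    [-0.014, -0.002, -0.003, 0],
  ],
)

```text
time: 19.85
tool_pos: [0.5514, -0.0507, 0.1611]
ee_rot: [3.133, 0.001, 1.705]
wrist_force: [4.9, -0.3, 6.3]
width: 0.0137
finger_force: 30.0
```

```bash
python3 - <<'E'
from h import *
o=robot.get_obs(); print(o['time'],o['tool_pos'],np.degrees(o['ee_rot']),o['wrist_force'],o['wrist_torque'],o['width'])
E
```

```text
19.85 [ 0.5514 -0.0507  0.1611] [179.5105   0.0701  97.7127] [ 4.9484 -0.251   6.2708] [ 0.4952 -1.4177 -0.0096] 0.013697589225143952
```

Call:
arm_command(
  targets=[
    [0, 0, 0, 0],
    [0, 0, 0, 0],
    [0, 0, 0, 0],
    [0, 0, 0.004, 0],
  ],
  claw=0.7,
)

```text
time: 20.18
tool_pos: [0.5471, -0.0507, 0.1588]
ee_rot: [-3.137, -0.001, 1.705]
wrist_force: [0.3, -1.0, -1.8]
width: 0.0283
finger_force: 0.1
```

Call:
arm_command(
  targets=[
    [-0.006, -0.001, 0, 0],
    [-0.013, -0.002, 0, 0],
    [-0.02, -0.003, 0, 0],
    [-0.027, -0.004, 0, 0],
    [-0.034, -0.005, 0, 0],
    [-0.04, -0.005, 0, 0],
    [-0.046, -0.006, 0, 0],
    [-0.046, -0.006, 0, 0],
  ],
)

```text
time: 20.85
tool_pos: [0.5249, -0.0538, 0.1607]
ee_rot: [-3.141, -0.0, 1.705]
wrist_force: [-0.4, 0.5, 0.5]
width: 0.0283
finger_force: 0.8
```

```bash
python3 - <<'E'
from h import *
o=robot.get_obs(); print(o['time'],o['tool_pos'],np.degrees(o['ee_rot']),o['wrist_force'],o['wrist_torque'],o['width'])
im=robot.snapshot('scene'); cv2.imwrite('pics/s6.png',im[:,:,::-1])
E
```

```text
20.85 [ 0.5249 -0.0538  0.1607] [-179.9692   -0.0028   97.692 ] [-0.3766  0.528   0.537 ] [-0.0243  0.1548 -0.0095] 0.02828575062151547
```

Call:
arm_command(
  targets=[
    [-0.006, -0.001, 0, 0],
    [-0.012, -0.002, 0, 0],
    [-0.012, -0.002, 0, 0],
    [-0.012, -0.002, 0, 0],
  ],
)

```text
time: 21.23
tool_pos: [0.5199, -0.0548, 0.161]
ee_rot: [3.141, 0.0, 1.705]
wrist_force: [0.1, -0.2, -0.0]
width: 0.0282
finger_force: 0.0
```

Call:
arm_command(
  targets=[
    [0, 0, 0, 0],
    [0, 0, 0, 0],
    [0, 0, 0, 0],
    [0, 0, 0, 0],
    [0, 0, 0, 0],
    [0, 0, 0, 0],
    [0, 0, 0.01, 0],
    [0, 0, 0.03, 0],
  ],
  claw=0.3,
)

```text
time: 21.9
tool_pos: [0.5188, -0.0546, 0.1748]
ee_rot: [-3.139, -0.001, 1.705]
wrist_force: [-0.2, -0.4, 0.5]
width: 0.0658
finger_force: 0.0
```

Call:
arm_command(
  targets=[
    [0, 0, 0.06, 0],
    [0, 0, 0.12, 0],
    [0, 0, 0.18, 0],
    [0, 0, 0.24, 0],
    [0, 0, 0.26, 0],
    [0, 0, 0.26, 0],
    [0, 0, 0.26, 0],
  ],
)

```text
time: 22.48
tool_pos: [0.5197, -0.0548, 0.3056]
ee_rot: [3.141, 0.0, 1.705]
wrist_force: [0.7, 0.8, 0.1]
width: 0.0657
finger_force: 0.0
```

```bash
python3 - <<'E'
from h import *
import pickle
o=robot.get_obs(); print(o['time'],o['tool_pos'],np.degrees(o['ee_rot']),o['wrist_force'],o['width'])
im=robot.snapshot('wrist'); pickle.dump((o,im),open('w7.pkl','wb'))
s=robot.snapshot('scene'); cv2.imwrite('pics/s7.png',s[:,:,::-1])
a=cv2.resize(s[200:380,260:420],None,fx=2.5,fy=2.5,interpolation=cv2.INTER_CUBIC)
b=cv2.resize(im[0:480,:],(400,300),interpolation=cv2.INTER_AREA)
out=np.zeros((600,800,3),np.uint8); out[:450,:400]=a; out[:300,400:]=b
c=im[60:360,170:570][:300]; out[300:600,400:]=c
cv2.imwrite('pics/m7.png',out[:,:,::-1])
E
```

```text
22.4833 [ 0.5197 -0.0548  0.3056] [179.967    0.0126  97.7058] [0.6684 0.7698 0.1172] 0.06570523287987969
```

```bash
cat > chk.py <<'E'
from h import *
import pickle
yw=np.radians(7.5); E0=np.array([.546,-.0497,.082])
X=np.array([np.cos(yw),np.sin(yw),0]);Y=np.array([-np.sin(yw),np.cos(yw),0]);Z=np.array([0,0,1.])
t=np.radians(20); ex=X*np.cos(t)+Z*np.sin(t); ez=-X*np.sin(t)+Z*np.cos(t)
P=lambda x,y,z:E0+x*ex+y*Y+z*ez
E
python3 - <<'E'
from chk import *
o,im=pickle.load(open('w7.pkl','rb')); c=cam('wrist',o)
names=[('in top -y',0,-.06,.11),('in top +y',0,.06,.11),('out top -y',.014,-.06,.11),('out top +y',.014,.06,.11),('out bot -y',.014,-.06,0),('out bot +y',.014,.06,0),('ledge -y',.03,-.06,0),('ledge +y',.03,.06,0)]
s=cam('scene'); im7=cv2.imread('pics/s7.png')
for n,*q in names: print(n,'wrist',proj(c,P(*q)).round(1),'scene',proj(s,P(*q)).round(1))
g=im.mean(2)
# profiles across the plate top in the direction of X (ledge->), at y=-.03,0,.03 on top plane
for y in (-.04,0,.04):
    xs=np.arange(-.03,.05,.002); pts=np.array([P(0,y,.11)+a*X for a in xs]); px=proj(c,pts).astype(np.float32)
    v=cv2.remap(g.astype(np.float32),px[:,:1],px[:,1:],cv2.INTER_LINEAR).ravel().astype(int); print('X',y,v)
for xx in (.004,.010):
    ys=np.arange(-.075,.076,.003); px=proj(c,np.array([P(xx,a,.11) for a in ys])).astype(np.float32)
    v=cv2.remap(g.astype(np.float32),px[:,:1],px[:,1:],cv2.INTER_LINEAR).ravel().astype(int); print('Y',xx,v)
E
```

```text
in top -y wrist [302.7 305.5] scene [295.8 259.9]
in top +y wrist [301.9 160.7] scene [336.1 226.4]
out top -y wrist [318.2 307.8] scene [300.  262.4]
out top +y wrist [318.9 160.9] scene [340.4 228.6]
out bot -y wrist [351.8 270.3] scene [314.7 297.2]
out bot +y wrist [354.8 158.7] scene [352.2 264. ]
ledge -y wrist [366.1 271.9] scene [319.4 300.3]
ledge +y wrist [370.1 158.8] scene [357.1 266.7]
X -0.04 [120 117 117 131 142 139 125 107 124 119 109 110 109 117 106 107 186 226
 225 225 225 225 216 151 150 152 148 133 111 111 111 111 108 108 108 102
 100  96  82  96]
X 0 [176 178 176 174 175 177 158 155 161 161 161 161 158 192 191 179 190 213
 222 217 213 216 213 147 150 153 151 153 152 152 151 122  72  61  62 103
 201 225 225 225]
X 0.04 [177 179 176 175 177 178 149 162 167 168 168 168 168 210 225 225 198 208
 209 209 208 211 199 148 148 151 150 151 151 151 135  93  70  62  60  57
 132 213 208 207]
Y 0.004 [ 90 106 104 105 111 171 171 202 226 171 171 187 226 226 226 226 226 226
 226 226 225 226 226 225 225 213 208 208 208 208 208 207 208 207 208 207
 207 207 207 207 207 207 207 207 201 225 177 177 167 173 141]
Y 0.01 [120 134 133 133 135 171 170 170 223 170 171 191 225 225 225 225 225 225
 225 225 225 226 225 225 225 222 209 209 209 209 209 209 208 209 208 208
 208 208 208 208 208 208 208 208 196 225 190 215 211 201 201]
```

```bash
python3 - <<'E'
from chk import *
o,im=pickle.load(open('w7.pkl','rb'))
s=cam('scene'); S=cv2.imread('pics/s7.png')
for nm,c,g in (('wrist',cam('wrist',o),im.mean(2)),('scene',s,S.mean(2))):
  for y in (-.05,-.02,.02,.05):
    xs=np.arange(.004,.042,.001); px=proj(c,np.array([P(a,y,0) for a in xs])).astype(np.float32)
    v=cv2.remap(g.astype(np.float32),px[:,:1],px[:,1:],cv2.INTER_LINEAR).ravel().astype(int); print(nm,y,v)
# end profile top
g=im.mean(2); c=cam('wrist',o)
for z in (.11,):
  for r in (-.065,-.06,-.055,-.05,.055,.06,.065): 
    p=proj(c,P(.007,r,z)); u,v=p.astype(int); print(r,p.round(1),g[v-2:v+3,u-12:u+13:3].astype(int).tolist())
E
```

```text
wrist -0.05 [ 74  59  58  62  62  67  83 108 129 143 156 179 199 207 213 219 224 225
 225 225 225 225 225 225 225 225 222 210 187 163 163 181 190 193 192 192
 193 193 193]
wrist -0.02 [145 131 108  84  68  60  60  61  61  69 102 154 199 221 225 226 225 225
 225 225 225 225 225 225 225 225 220 208 193 196 213 218 220 224 225 225
 225 225 225]
wrist 0.02 [145 137 125 110  94  83  70  63  61  59  61  90 145 190 210 210 209 208
 207 206 207 207 206 208 210 211 208 198 194 208 221 224 223 224 224 225
 225 225 225]
wrist 0.05 [148 147 147 148 148 149 148 147 145 147 164 191 209 214 213 210 208 207
 207 207 208 209 208 209 211 212 210 199 196 212 223 225 225 225 224 224
 224 224 224]
scene -0.05 [ 78  80  82  82  87  99 111 124 132 138 143 150 158 166 172 176 178 179
 178 177 177 177 177 177 174 162 149 137 127 119 109 100  90  84  79  81
  83  85  85]
scene -0.02 [ 69  78  87  96 105 114 119 127 137 146 154 161 166 170 173 173 173 173
 172 172 172 172 172 168 161 152 142 133 125 118 111 102  93  90  90  91
  93  94  94]
scene 0.02 [ 99  95  93  91  93  94  96 102 112 124 135 141 143 145 14
[... 1364 characters left out ...]
, [225, 225, 207, 208, 209, 208, 208, 211, 151], [225, 225, 205, 208, 209, 208, 208, 212, 150], [225, 225, 205, 208, 209, 208, 208, 212, 150], [225, 225, 205, 208, 209, 208, 208, 212, 149]]
0.06 [310.3 160.8] [[219, 219, 219, 218, 218, 218, 218, 219, 218], [226, 226, 226, 226, 226, 226, 226, 226, 226], [225, 225, 225, 225, 225, 225, 225, 225, 226], [224, 225, 225, 225, 225, 225, 226, 225, 226], [225, 225, 225, 225, 225, 225, 222, 219, 217]]
0.065 [310.3 154.2] [[169, 168, 169, 176, 216, 217, 214, 216, 213], [168, 169, 165, 184, 217, 217, 214, 216, 214], [168, 167, 155, 183, 216, 218, 214, 213, 213], [168, 163, 150, 172, 212, 214, 212, 203, 205], [166, 162, 151, 167, 197, 198, 199, 194, 193]]
```

```bash
python3 - <<'E'
from chk import *
o,im=pickle.load(open('w7.pkl','rb'))
o2,im2=pickle.load(open('w2.pkl','rb'))
S=cv2.imread('pics/s7.png').mean(2)
def prof(c,g,x,z,y0,y1):
    ys=np.arange(y0,y1,.001); px=proj(c,np.array([P(x,a,z) for a in ys])).astype(np.float32)
    return cv2.remap(g.astype(np.float32),px[:,:1],px[:,1:],cv2.INTER_LINEAR).ravel().astype(int)
for nm,c,g in (('w7',cam('wrist',o),im.mean(2)),('w2',cam('wrist',o2),im2.mean(2)),('scene',cam('scene'),S)):
  for x,z in (((.023,0),(.027,0))): print(nm,x,'from -.070',prof(c,g,x,z,-.07,-.05),'from .05',prof(c,g,x,z,.05,.07))
  print(nm,'top',prof(c,g,.007,.11,-.07,-.05),prof(c,g,.007,.11,.05,.07))
E
```

```text
w7 0.023 from -.070 [123 108  89  89 109 129 137 133 118  99  98 137 188 219 226 226 225 225
 225 225 225] from .05 [207 208 208 208 208 208 208 208 208 209 207 192 162 150 151 151 151 151
 151 151 151]
w7 0.027 from -.070 [139 142 154 170 183 188 189 188 188 189 188 189 199 220 225 225 225 225
 225 225 225] from .05 [209 209 209 209 209 209 210 210 210 210 208 194 162 149 150 148 145 148
 149 149 149]
w7 top [132 132 132 132 132 132 132 133 147 168 173 173 173 173 172 173 171 176
 198 219 203] [208 208 208 208 209 209 209 199 201 224 225 226 220 189 205 216 217 216
 216 216 215]
w2 0.023 from -.070 [106 107 106 105 106 106 107 107 105 111 139 178 201 207 207 207 207 207
 207 207 207] from .05 [205 206 205 205 205 205 205 206 206 201 187 174 168 168 168 167 167 167
 167 167 168]
w2 0.027 from -.070 [106 123 135 134 122 106  99 101 106 115 141 177 199 206 206 206 206 205
 206 206 205] from .05 [206 206 207 207 207 207 207 207 207 198 180 162 153 152 153 153 153 154
 155 156 155]
w2 top [105 105 106 108 128 155 163 163 163 162 161 162 161 162 161 162 161 162
 161 161 160] [151 151 151 151 151 151 151 150 151 150 149 150 151 150 150 151 150 150
 151 151 150]
scene 0.023 from -.070 [ 99  94  91  90  88  84  80  81  88 101 122 146 165 177 179 179 179 178
 178 178 177] from .05 [145 145 145 145 144 143 142 139 134 124 111 101  93  92  92  94  96  97
  97  97  97]
scene 0.027 from -.070 [ 88  88  89  88  85  81  78  79  86 100 125 150 171 178 178 178 178 177
 176 176 177] from .05 [148 147 147 148 149 150 152 149 138 125 112 102  97  95  96  99 103 104
 105 104 103]
scene top [124 120 114 101  89  87  91  98 103 105 105 104 105 106 107 115 127 141
 146 142 130] [149 149 146 141 133 119 102  87  76  76  77  79  81  84  85  87  89  90
  91  92  93]
```

```bash
python3 - <<'E'
from chk import *
o,im=pickle.load(open('w7.pkl','rb'))
S=cv2.imread('pics/s7.png').mean(2)
def prof(c,g,x,z,y0,y1):
    ys=np.arange(y0,y1,.001); px=proj(c,np.array([P(x,a,z) for a in ys])).astype(np.float32)
    return cv2.remap(g.astype(np.float32),px[:,:1],px[:,1:],cv2.INTER_LINEAR).ravel().astype(int)
for nm,c,g in (('w7',cam('wrist',o),im.mean(2)),('scene',cam('scene'),S)):
  for x,z in ((.0145,.008),(.0145,.03),(.0145,.06),(.0145,.09),(.027,0)): print(nm,z,prof(c,g,x,z,-.075,-.05),'|',prof(c,g,x,z,.045,.07))
E
```

```text
w7 0.008 [ 88  91  96 104 108 108 108 109 108 108 110 116 129 139 141 134 118  98
  78  65  60  58  56  58  71] | [ 59  59  79 119 140 145 144 144 144 144 145 148 167 193 208 210 193 156
 146 150 151 151 151 151 150 150]
w7 0.03 [ 87  87  88  88  91  97 106 109 108 108 107 107 109 109 107  99  85  68
  53  47  46  44  45  49  66] | [ 60  60  78 119 143 147 147 147 146 147 147 148 150 166 195 209 202 161
 146 149 150 150 150 150 150 150]
w7 0.06 [ 88  88  88  88  87  88  86  87  88  90  97 104 108 110 111 111 112 111
 112 111 111 112 112 112 111] | [149 151 151 151 151 151 151 151 150 151 151 153 153 157 196 206 203 177
 151 151 152 152 151 152 152 152]
w7 0.09 [109 109 109 109 109 109 113 119 121 124 130 129 123 118 115 116 125 135
 146 152 147 123 113 113 114] | [150 150 150 150 150 150 150 150 150 150 150 153 153 163 211 224 226 216
 194 210 218 214 205 203 204 204]
w7 0 [133 141 151 144 139 139 142 154 170 183 188 189 188 188 189 188 189 199
 220 225 225 225 225 225 225] | [209 209 209 209 209 209 209 209 209 209 209 210 210 210 210 208 194 162
 149 150 148 145 148 149 149 149]
sc
[... 410 characters left out ...]

 116 116 116 116 116 115 114 113]
scene 0.06 [111 107 103  99  93  87  80  75  73  72  75  78  81  81  81  80  80  80
  81  78  76  74  73  73  74] | [107 111 113 114 115 115 114 113 111 107 101  95  93  93  93  92  92  92
  91  91  91  86  79  70  65  66]
scene 0.09 [119 119 115 111 105  95  83  74  72  73  76  78  81  84  89  94  97 101
 105  98  89  80  81  81  82] | [114 114 114 114 115 115 115 114 113 113 110 108 106 106 106 106 107 107
 106 105 104 103 100 101 103 104]
scene 0 [ 85  94  98  96  89  88  88  89  88  85  81  78  79  86 100 125 150 171
 178 178 178 178 177 176 176] | [143 145 145 145 146 148 147 147 148 149 150 152 149 138 125 112 102  97
  95  96  99 103 104 105 104 103]
```

Several profiles agree that the insert is flush and leaning properly but about 4 mm towards -y. I'll nudge it back with the closed fingers on its -y edge.

Call:
arm_command(
  targets=[
    [0.02, -0.06, 0, 0],
    [0.04, -0.12, 0, 0],
    [0.055, -0.163, 0, 0],
    [0.055, -0.163, 0, 0],
    [0.055, -0.163, 0, 0],
    [0.055, -0.163, -0.04, 0],
    [0.055, -0.163, -0.08, 0],
    [0.055, -0.163, -0.12, 0],
  ],
  claw=1,
)

```text
time: 23.25
tool_pos: [0.5466, -0.1349, 0.2444]
ee_rot: [-3.141, -0.001, 1.706]
wrist_force: [-0.0, 0.5, -0.1]
width: 0.0158
finger_force: 0.0
```

Call:
arm_command(
  targets=[
    [0, 0, -0.04, 0],
    [0, 0, -0.08, 0],
    [0, 0, -0.12, 0],
    [0, 0, -0.16, 0],
    [0, 0, -0.2, 0],
    [0, 0, -0.24, 0],
    [0, 0, -0.267, 0],
    [0, 0, -0.267, 0],
  ],
)

```text
time: 23.92
tool_pos: [0.5439, -0.1338, 0.1074]
ee_rot: [-3.134, -0.005, 1.707]
wrist_force: [0.2, -0.0, -0.5]
width: 0.0007
finger_force: 0.0
```

```bash
python3 - <<'E'
from chk import *
o=robot.get_obs(); d=o['tool_pos']-E0; print(o['time'],o['tool_pos'],o['wrist_force'],o['width'],'X',d@X,'Y',d@Y)
E
```

```text
23.9167 [ 0.5439 -0.1338  0.1074] [ 0.1588 -0.0286 -0.5096] 0.000668890360355565 X -0.013088771780461654 Y -0.08313195165871633
```

Call:
arm_command(
  targets=[
    [0, 0, 0, 0],
    [-0.001, 0.005, 0, 0],
    [-0.001, 0.01, 0, 0],
    [-0.002, 0.015, 0, 0],
    [-0.002, 0.018, 0, 0],
    [-0.002, 0.018, 0, 0],
  ],
)

```text
time: 24.42
tool_pos: [0.5465, -0.1269, 0.113]
ee_rot: [3.14, 0.0, 1.706]
wrist_force: [0.7, 0.1, -0.3]
width: 0.0002
finger_force: 0.0
```

```bash
python3 - <<'E'
from chk import *
o=robot.get_obs(); d=o['tool_pos']-E0; print(o['time'],o['tool_pos'],o['wrist_force'],'X',d@X,'Y',d@Y)
E
```

```text
24.4167 [ 0.5465 -0.1269  0.113 ] [ 0.7104  0.0828 -0.3246] X -0.009584737959691452 Y -0.0766448758391601
```

Call:
arm_command(
  targets=[
    [0, 0.002, 0, 0],
    [0, 0.004, 0, 0],
    [-0.001, 0.006, 0, 0],
    [-0.001, 0.006, 0, 0],
  ],
)

```text
time: 24.75
tool_pos: [0.5455, -0.1241, 0.1121]
ee_rot: [-3.142, -0.0, 1.705]
wrist_force: [-0.5, -0.7, 0.4]
width: 0.0004
finger_force: 0.0
```

```bash
python3 - <<'E'
from chk import *
o=robot.get_obs(); d=o['tool_pos']-E0; print(o['time'],o['tool_pos'],o['wrist_force'],'X',d@X,'Y',d@Y)
s=robot.snapshot('scene'); cv2.imwrite('pics/s8.png',s[:,:,::-1])
def prof(c,g,x,z,y0,y1):
    ys=np.arange(y0,y1,.001); px=proj(c,np.array([P(x,a,z) for a in ys])).astype(np.float32)
    return cv2.remap(g.astype(np.float32),px[:,:1],px[:,1:],cv2.INTER_LINEAR).ravel().astype(int)
for z in (.1,.11): print(prof(cam('scene'),s.mean(2),.007,z,.045,.07)) 
E
```

```text
24.75 [ 0.5455 -0.1241  0.1121] [-0.5122 -0.6503  0.3658] X -0.010181739931395579 Y -0.07375176909129269
[115 115 114 113 113 115 116 115 117 118 113 108 108 101  89  78  70  64
  67  70  72  75  78  80  81  82]
[178 177 176 169 161 151 150 147 140 132 118 102  87  76  75  76  77  78
  81  83  86  88  89  91  92  92]
```

Call:
arm_command(
  targets=[
    [0, 0.002, 0, 0],
    [0, 0.004, 0, 0],
    [-0.001, 0.006, 0, 0],
    [-0.001, 0.006, 0, 0],
  ],
)

```text
time: 25.13
tool_pos: [0.5455, -0.1223, 0.1124]
ee_rot: [3.141, 0.002, 1.705]
wrist_force: [1.1, -3.2, -1.1]
width: 0.0007
finger_force: 1.9
```

```bash
cat > nud.py <<'E'
from chk import *
o=robot.get_obs(); d=o['tool_pos']-E0; print(o['time'],o['wrist_force'],'X',d@X,'Y',d@Y)
s=robot.snapshot('scene'); cv2.imwrite('pics/s9.png',s[:,:,::-1])
a=cv2.imread('pics/s8.png').mean(2); b=s.mean(2)
# shift of the insert's upper +y corner along Y between the pictures
c=cam('scene')
def prof(g,x,z):
    ys=np.arange(.035,.075,.0005); px=proj(c,np.array([P(x,q,z) for q in ys])).astype(np.float32)
    return cv2.remap(g.astype(np.float32),px[:,:1],px[:,1:],cv2.INTER_LINEAR).ravel()
for x,z in ((.007,.11),(.010,.11)):
    A,B=prof(a,x,z),prof(b,x,z); e=[np.abs(B[20:-20]-A[20-k:len(A)-20-k]).mean() for k in range(-4,16)]; print('shift mm',(np.argmin(e)-4)*.5,np.round(min(e),1))
E
python3 nud.py
```

```text
25.1333 [ 1.1356 -3.2497 -1.1357] X -0.010021365360637496 Y -0.07191969726670988
shift mm 1.0 3.0
shift mm 1.0 3.8
```

Call:
arm_command(
  targets=[
    [0, 0.002, 0, 0],
    [0, 0.004, 0, 0],
    [-0.001, 0.005, 0, 0],
    [-0.001, 0.005, 0, 0],
  ],
)

```text
time: 25.52
tool_pos: [0.545, -0.1188, 0.1122]
ee_rot: [3.141, 0.0, 1.705]
wrist_force: [1.7, -2.6, -0.7]
width: 0.0002
finger_force: 1.9
```

```bash
python3 nud.py
```

```text
25.5167 [ 1.6648 -2.6176 -0.6852] X -0.00999008197444001 Y -0.06833204888132144
shift mm 4.5 4.2
shift mm 4.5 2.2
```

The insert has moved about 4 mm as wanted. I'll back off, rise, and check its centring while heading for the wheel.

Call:
arm_command(
  targets=[
    [0.001, -0.01, 0, 0],
    [0.002, -0.02, 0, 0],
    [0.002, -0.02, 0.06, 0],
    [0.002, -0.02, 0.14, 0],
    [0.002, -0.02, 0.22, 0],
    [0.002, -0.02, 0.3, 0],
    [0, 0.04, 0.38, 0],
    [-0.04, 0.12, 0.4, 0],
  ],
  claw=0.57,
)

```text
time: 26.23
tool_pos: [0.5308, -0.069, 0.3135]
ee_rot: [3.135, 0.002, 1.702]
wrist_force: [0.5, 1.7, 0.0]
width: 0.0403
finger_force: 0.0
```

Call:
arm_command(
  targets=[
    [0, 0, 0, 0],
    [0, 0, 0, 0],
    [0, 0, 0, 0],
  ],
)

```text
time: 26.48
tool_pos: [0.5283, -0.0677, 0.308]
ee_rot: [-3.14, -0.001, 1.706]
wrist_force: [-0.5, -0.8, -0.0]
width: 0.0404
finger_force: 0.0
```

```bash
python3 - <<'E'
from chk import *
o=robot.get_obs(); im=robot.snapshot('wrist'); pickle.dump((o,im),open('w8.pkl','wb'))
print(o['time'],o['tool_pos'],np.degrees(o['ee_rot']),o['width'],np.degrees(o['joint_positions'][[0,5]]))
s=robot.snapshot('scene'); cv2.imwrite('pics/s10.png',s[:,:,::-1])
def prof(c,g,x,z,y0,y1):
    ys=np.arange(y0,y1,.001); px=proj(c,np.array([P(x,a,z) for a in ys])).astype(np.float32)
    return cv2.remap(g.astype(np.float32),px[:,:1],px[:,1:],cv2.INTER_LINEAR).ravel().astype(int)
for nm,c,g in (('w8',cam('wrist',o),im.mean(2)),('scene',cam('scene'),s.mean(2))):
  for x,z in ((.0145,.008),(.0145,.03),(.007,.11),(.027,0)): print(nm,z,prof(c,g,x,z,-.07,-.05),'|',prof(c,g,x,z,.045,.07))
  for y in (-.045,.045):
    px=proj(c,np.array([P(a,y,0) for a in np.arange(.004,.04,.001)])).astype(np.float32)
    print('X',y,cv2.remap(g.astype(np.float32),px[:,:1],px[:,1:],cv2.INTER_LINEAR).ravel().astype(int))
o2,_=pickle.load(open('w2.pkl','rb')); c=cam('wrist',o2)
print('bottle',at_z(c,(160+675/1.66,50+150/1.66),.1), at_z(cam('scene'),(205,418),0))
E
```

```text
26.4833 [ 0.5283 -0.0677  0.308 ] [-179.9187   -0.0403   97.7382] 0.040435545612978775 [-13.4066 -21.1422]
w8 0.008 [171 172 171 171 171 170 171 171 170 169 167 159 147 149 153 147 127 102
  80  68  64] | [143 129  94  68  63  61  68 106 144 152 151 151 151 150 151 153 154 155
 157 158 158 158 158 157 157 157]
w8 0.03 [171 171 171 171 170 169 168 168 168 167 162 157 156 157 156 151 137 114
  86  71  67] | [129 114  90  68  64  65  71 108 148 155 154 154 154 154 154 156 161 160
 158 158 158 158 158 158 159 159]
w8 0.11 [115 115 115 115 116 116 116 115 115 115 114 115 136 173 207 230 233 233
 233 232 233] | [215 215 215 215 215 215 215 215 215 215 215 215 215 216 216 216 203 169
 171 170 165 165 165 168 169 158]
w8 0 [194 195 195 195 196 196 196 195 195 195 195 197 212 225 232 233 233 233
 232 232 233] | [216 217 217 216 216 217 216 217 216 216 216 216 217 217 217 213 194 168
 158 157 157 158 158 158 158 158]
X -0.045 [ 66  67  67  68  79 102 129 145 152 154 163 185 207 222 230 233 233 233
 233 233 233 233 233 233 233 233 231 220 197 184 194 213 226 229 226 225]
X 0.045 [120 118 120 12
[... 627 characters left out ...]
180
 180 180 181] | [152 152 151 152 152 152 151 150 150 150 150 150 149 144 131 114  97  82
  82  84  86  89  91  92  92  94]
scene 0 [100  94  90  88  86  83  80  80  86 100 126 150 171 178 179 180 180 179
 179 178 179] | [145 147 146 147 148 150 148 148 150 150 149 151 148 137 125 112 103  98
  95  94  94  94  94  93  91  92]
X -0.045 [ 66  61  65  74  82  91 103 114 125 135 148 161 170 176 179 180 179 177
 176 176 177 179 179 176 171 165 155 142 130 118 106  93  82  84  85  88]
X 0.045 [ 79  87  92  99 104 107 108 111 116 123 130 136 140 143 145 145 145 145
 145 145 146 146 146 145 141 137 131 126 120 115 109 103  97  94  94  95]
bottle [ 0.6015 -0.3397  0.1   ] [ 0.6145 -0.4342  0.    ]
```

The insert is now centred within about 0.5 mm and flush on the ledge. I'll move over the wheel's rim and refine the wheel's centre and spoke angle by fitting the picture.

Call:
arm_command(
  targets=[
    [0.147, -0.204, 0, -0.47],
    [0.147, -0.204, 0, -0.47],
    [0.147, -0.204, 0, -0.47],
    [0.147, -0.204, 0, -0.47],
    [0.147, -0.204, 0, -0.47],
    [0.147, -0.204, 0, -0.47],
    [0.147, -0.204, 0, -0.47],
    [0.147, -0.204, 0, -0.47],
  ],
)

```text
time: 27.25
tool_pos: [0.6019, -0.1711, 0.3062]
ee_rot: [-3.138, 0.002, 0.713]
wrist_force: [0.4, 0.2, -0.5]
width: 0.0406
finger_force: 0.0
```

Call:
arm_command(
  targets=[
    [0, 0, 0, -0.4775],
    [0, 0, 0, -0.4775],
    [0, 0, 0, -0.4775],
    [0, 0, 0, -0.4775],
    [0, 0, 0, -0.4775],
    [0, 0, 0, -0.4775],
    [0, 0, 0, -0.4775],
    [0, 0, 0, -0.4775],
  ],
)

```text
time: 27.92
tool_pos: [0.6018, -0.1709, 0.3064]
ee_rot: [-3.141, 0.004, -0.287]
wrist_force: [0.2, -0.2, 0.5]
width: 0.0401
finger_force: 0.0
```

Call:
arm_command(
  targets=[
    [0, 0, 0, 0],
    [0, 0, 0, 0],
    [0, 0, 0, 0],
  ],
)

```text
time: 28.17
tool_pos: [0.602, -0.1703, 0.3077]
ee_rot: [-3.141, 0.002, -0.277]
wrist_force: [0.1, 0.6, -0.7]
width: 0.0401
finger_force: 0.0
```

```bash
cat > wheel.py <<'E'
from h import *
from scipy.optimize import minimize
import pickle
def fit(o,im,a0=14.):
    c=cam('wrist',o); g=cv2.GaussianBlur(im.mean(2).astype(np.float32),(0,0),1)
    th=np.radians(np.arange(0,360,3))
    def samp(pts):
        px=proj(c,pts).astype(np.float32); return cv2.remap(g,px[:,:1],px[:,1:],cv2.INTER_LINEAR,borderMode=cv2.BORDER_REPLICATE).ravel()
    ring=lambda x,y,r,z=.15:np.stack([x+r*np.cos(th),y+r*np.sin(th),0*th+z],1)
    def cost(p):
        x,y=p; v=lambda r:np.minimum(samp(ring(x,y,r)),150)
        return np.mean([v(r).mean() for r in (.06,.065,.07)])-np.mean([v(r).mean() for r in (.05,.08)])
    b=min(((cost((x,y)),x,y) for x in np.arange(.574,.596,.002) for y in np.arange(-.242,-.222,.002)))
    r=minimize(cost,b[1:],method='Nelder-Mead',options=dict(xatol=1e-4,initial_simplex=[b[1:],(b[1]+.002,b[2]),(b[1],b[2]+.002)]))
    x,y=r.x
    rr=np.arange(.025,.052,.003)
    def sc(a):
        f=lambda d:np.mean([samp(np.array([[x+q*np.cos(np.radians(a+k+d)),y+q*np.sin(np.radians(a+k+d)),.15] for q in rr])).mean() for k in (0,120,240)])
        return np.mean([f(0),f(-4),f(4)])-.5*(f(-16)+f(16))
    A=np.arange(0,120,1.); a=A[np.argmin([sc(q) for q in A])]
    return r.x,r.fun,a
if __name__=='__main__':
    o,im=pickle.load(open('w2.pkl','rb')); print('w2',fit(o,im))
    o=robot.get_obs(); im=robot.snapshot('wrist'); pickle.dump((o,im),open('w9.pkl','wb')); print('now',fit(o,im))
    print(o['time'],o['tool_pos'],np.degrees(o['ee_rot']),np.degrees(o['joint_positions'][[0,5]]),o['width'])
E
python3 wheel.py
```

```text
w2 (array([ 0.5833, -0.2307]), np.float64(-38.968544006347656), np.float64(15.0))
now (array([ 0.5847, -0.2318]), np.float64(-40.20610809326172), np.float64(13.0))
28.1667 [ 0.602  -0.1703  0.3077] [-179.9912    0.12    -15.892 ] [-20.9895  84.9018] 0.04005686649028455
```

Call:
arm_command(
  targets=[
    [0, 0.003, -0.07, 0],
    [0, 0.003, -0.14, 0],
    [0, 0.003, -0.21, 0],
    [0, 0.003, -0.28, 0],
    [0, 0.003, -0.33, 0],
    [0, 0.003, -0.353, 0],
    [0, 0.003, -0.353, 0],
    [0, 0.003, -0.353, 0],
  ],
)

```text
time: 28.88
tool_pos: [0.6024, -0.1684, 0.1329]
ee_rot: [3.141, -0.0, -0.279]
wrist_force: [-0.3, 0.5, 0.1]
width: 0.0405
finger_force: 0.0
```

```bash
python3 - <<'E'
from h import *
o=robot.get_obs(); print(o['tool_pos'],o['wrist_force'],o['width'])
for f0 in (74,114,154):
    print(f0,[[round(.13*(np.cos(np.radians(f0+t))-np.cos(np.radians(f0))),4),round(.13*(np.sin(np.radians(f0+t))-np.sin(np.radians(f0))),4),0,round(t/120,4)] for t in range(5,41,5)])
E
```

```text
[ 0.6024 -0.1684  0.1329] [-0.2847  0.5217  0.0756] 0.04048353952607923
74 [[np.float64(-0.011), np.float64(0.0026), 0, 0.0417], [np.float64(-0.0222), np.float64(0.0043), 0, 0.0833], [np.float64(-0.0336), np.float64(0.005), 0, 0.125], [np.float64(-0.0449), np.float64(0.0047), 0, 0.1667], [np.float64(-0.0562), np.float64(0.0034), 0, 0.2083], [np.float64(-0.0673), np.float64(0.0012), 0, 0.25], [np.float64(-0.0782), np.float64(-0.002), 0, 0.2917], [np.float64(-0.0887), np.float64(-0.0062), 0, 0.3333]]
114 [[np.float64(-0.0101), np.float64(-0.0051), 0, 0.0417], [np.float64(-0.0198), np.float64(-0.011), 0, 0.0833], [np.float64(-0.0289), np.float64(-0.0177), 0, 0.125], [np.float64(-0.0374), np.float64(-0.0252), 0, 0.1667], [np.float64(-0.0452), np.float64(-0.0335), 0, 0.2083], [np.float64(-0.0523), np.float64(-0.0423), 0, 0.25], [np.float64(-0.0586), np.float64(-0.0518), 0, 0.2917], [np.float64(-0.064), np.float64(-0.0618), 0, 0.3333]]
154 [[np.float64(-0.0045), np.float64(-0.0104), 0, 0.0417], [np.float64(-0.0081), np.float64(-0.0212), 0, 0.0833], [np.float64(-0.0108), np.float64(-0.0322), 0, 0.125], [np.float64(-0.0124), np.float64(-0.0434), 0, 0.1667], [np.float64(-0.0131), np.float64(-0.0547), 0, 0.2083], [np.float64(-0.0128), np.float64(-0.0661), 0, 0.25], [np.float64(-0.0116), np.float64(-0.0773), 0, 0.2917], [np.float64(-0.0093), np.float64(-0.0884), 0, 0.3333]]
```

Call:
arm_command(
  targets=[
    [0, 0, 0, 0],
    [0, 0, 0, 0],
    [0, 0, 0, 0],
    [0, 0, 0, 0],
    [0, 0, 0, 0],
    [0, 0, 0, 0],
  ],
  claw=1,
)

```text
time: 29.38
tool_pos: [0.6027, -0.1706, 0.1346]
ee_rot: [3.138, -0.004, -0.28]
wrist_force: [-1.6, -4.8, 3.9]
width: 0.0152
finger_force: 29.3
```

Call:
arm_command(
  targets=[
    [-0.011, 0.0, 0, 0.0417],
    [-0.022, 0.001, 0, 0.0833],
    [-0.0335, 0.001, 0, 0.125],
    [-0.045, 0.001, 0, 0.1667],
    [-0.056, -0.0005, 0, 0.2083],
    [-0.067, -0.003, 0, 0.25],
    [-0.078, -0.006, 0, 0.2917],
    [-0.0885, -0.01, 0, 0.3333],
  ],
)

```text
time: 30.05
tool_pos: [0.5602, -0.1722, 0.1345]
ee_rot: [3.14, -0.007, 0.424]
wrist_force: [3.1, 0.7, 3.3]
width: 0.0154
finger_force: 29.8
```

```bash
python3 - <<'E'
from h import *
o=robot.get_obs(); d=o['tool_pos']-[.584,-.232,0]; print(o['tool_pos'],o['wrist_force'],o['wrist_torque'],o['width'],np.degrees(np.arctan2(d[1],d[0])),np.hypot(*d[:2]),np.degrees(o['ee_rot'][2])+90)
E
```

```text
[ 0.5602 -0.1722  0.1345] [3.1331 0.7435 3.2611] [ 0.2367 -0.5434 -0.0982] 0.015362550788897932 111.71867020803478 0.06439702198717269 114.29824779256083
```

Call:
arm_command(
  targets=[
    [-0.01, -0.005, 0, 0.0417],
    [-0.02, -0.011, 0, 0.0833],
    [-0.029, -0.0175, 0, 0.125],
    [-0.0375, -0.025, 0, 0.1667],
    [-0.045, -0.0335, 0, 0.2083],
    [-0.0525, -0.0425, 0, 0.25],
    [-0.0585, -0.052, 0, 0.2917],
    [-0.064, -0.062, 0, 0.3333],
  ],
)

```text
time: 30.72
tool_pos: [0.5269, -0.2016, 0.1345]
ee_rot: [3.14, -0.006, 1.123]
wrist_force: [-0.3, 5.1, 6.2]
width: 0.0156
finger_force: 29.8
```

Call:
arm_command(
  targets=[
    [-0.0045, -0.0105, 0, 0.0417],
    [-0.008, -0.021, 0, 0.0833],
    [-0.011, -0.032, 0, 0.125],
    [-0.0125, -0.0435, 0, 0.1667],
    [-0.013, -0.055, 0, 0.2083],
    [-0.013, -0.066, 0, 0.25],
    [-0.0115, -0.0775, 0, 0.2917],
    [-0.0095, -0.0885, 0, 0.3333],
  ],
)

```text
time: 31.38
tool_pos: [0.5208, -0.246, 0.1345]
ee_rot: [3.14, -0.005, 1.821]
wrist_force: [-4.6, 6.1, 8.6]
width: 0.0153
finger_force: 29.7
```

```bash
python3 - <<'E'
from h import *
o=robot.get_obs(); d=o['tool_pos']-[.584,-.232,0]; print(o['time'],o['tool_pos'],o['wrist_force'],o['wrist_torque'],o['width'],np.degrees(np.arctan2(d[1],d[0])),np.hypot(*d[:2]),np.degrees(o['ee_rot'][2])+90,np.degrees(o['joint_positions'][[0,5]]))
f0=194
print(f0,[[round(float(.13*(np.cos(np.radians(f0+t))-np.cos(np.radians(f0)))),4),round(float(.13*(np.sin(np.radians(f0+t))-np.sin(np.radians(f0)))),4),0,round(t/120,4)] for t in range(5,41,5)])
E
```

```text
31.3833 [ 0.5208 -0.246   0.1345] [-4.5856  6.1393  8.5978] [1.0288 0.5866 0.0734] 0.015255530079669113 -167.54463679636794 0.06473297453956217 194.3307324889155 [-31.0645 -45.3991]
194 [[0.0032, -0.0109, 0, 0.0417], [0.0074, -0.0214, 0, 0.0833], [0.0124, -0.0316, 0, 0.125], [0.0184, -0.0412, 0, 0.1667], [0.0251, -0.0504, 0, 0.2083], [0.0326, -0.0589, 0, 0.25], [0.0409, -0.0667, 0, 0.2917], [0.0497, -0.0737, 0, 0.3333]]
```

Call:
arm_command(
  targets=[
    [0.003, -0.011, 0.002, 0.0417],
    [0.0075, -0.0215, 0.004, 0.0833],
    [0.0125, -0.0315, 0.004, 0.125],
    [0.0185, -0.041, 0.004, 0.1667],
    [0.025, -0.0505, 0.004, 0.2083],
    [0.0325, -0.059, 0.004, 0.25],
    [0.041, -0.0665, 0.004, 0.2917],
    [0.0495, -0.0735, 0.004, 0.3333],
  ],
)

```text
time: 32.05
tool_pos: [0.5444, -0.2831, 0.1345]
ee_rot: [3.14, -0.006, 2.518]
wrist_force: [-5.4, 3.8, 3.5]
width: 0.0155
finger_force: 29.7
```

```bash
python3 - <<'E'
from h import *
o=robot.get_obs(); d=o['tool_pos']-[.584,-.232,0]; print(o['time'],o['tool_pos'],o['wrist_force'],o['width'],np.degrees(np.arctan2(d[1],d[0]))%360,np.hypot(*d[:2]),np.degrees(o['ee_rot'][2])+90,np.degrees(o['joint_positions'][[0,5]]))
for f0 in (234,):
  print(f0,[[round(float(.13*(np.cos(np.radians(f0+t))-np.cos(np.radians(f0)))),4),round(float(.13*(np.sin(np.radians(f0+t))-np.sin(np.radians(f0)))),4),0,round(t/120,4)] for t in range(5,46,5)])
s=robot.snapshot('scene').mean(2); a=cv2.imread('pics/s10.png').mean(2)
# carriage shift along Y seen on the pointer/carriage edge: sample strip along travel at z=.048
c=cam('scene'); yw=np.radians(7.5); X=np.array([np.cos(yw),np.sin(yw),0]);Y=np.array([-np.sin(yw),np.cos(yw),0]); p0=np.array([.6348,-.0376,.048])
def row(g,dx,ys):
    px=proj(c,np.array([p0+dx*X+q*Y for q in ys])).astype(np.float32); return cv2.remap(g.astype(np.float32),px[:,:1],px[:,1:],cv2.INTER_LINEAR).ravel().astype(int)
ys=np.arange(-.02,.07,.002)
for dx in (-.008,-.004,0,.004): print(dx,'\n',row(a,dx,ys),'\n',row(s,dx,ys))
E
```

```text
32.05 [ 0.5444 -0.2831  0.1345] [-5.3878  3.8247  3.4845] 0.01547722763759746 232.19942665978542 0.06464452963386488 234.28842592010506 [-32.8328 -87.1209]
234 [[0.0095, -0.0063, 0, 0.0417], [0.0194, -0.0117, 0, 0.0833], [0.0298, -0.0162, 0, 0.125], [0.0406, -0.0198, 0, 0.1667], [0.0516, -0.0224, 0, 0.2083], [0.0628, -0.0241, 0, 0.25], [0.0741, -0.0248, 0, 0.2917], [0.0855, -0.0245, 0, 0.3333], [0.0967, -0.0232, 0, 0.375]]
-0.008 
 [ 76  77  76  79  83  88  80  76  85  94  94  92  87  86  87  94  94  91
  88  82  87  88  93  93  91  83  81  83  89  92  84  87  95  97  95  97
  95  97 100  98  99 100 101  98  99  95] 
 [88 92 97 97 92 92 91 96 95 96 96 93 93 91 83 84 79 77 77 77 83 90 95 84
 79 86 93 97 96 91 86 86 88 86 79 78 82 90 93 89 83 85 96 95 92 82]
-0.004 
 [141 119 112 118 114 102  84  74  81  84  94 114 135 146 144 135 117 128
 148 145 137 124 132 151 145 143 127 136 153 148 141 125 139 154 157 145
 128 138 151 147 135 131 148 155 143 125] 
 [149 132 132 151 157 146 126 134 155 157 148 133 141 151 147 129 114 126
 144 123 108  97  94  88  84  74  82 102 129 146 150 134 150 164 166 155
 138 148 164 161 148 144 159 167 155 136]
0 
 [163 139 142 159 143 111  89 101 113 115 122 130 155 172 170 152 133 154
 174 169 150 130 150 171 170 157 143 150 165 165 141 121 118 127 133 128
 135 161 177 172 156 148 165 176 162 138] 
 [168 144 146 173 178 165 150 163 179 177 160 140 161 179 178 160 138 161
 181 166 138 100 113 139 153 140 124 141 175 176 149 130 128 137 146 139
 142 170 186 183 167 155 174 186 173 149]
0.004 
 [161 145 153 167 165 146 142 146 161 172 158 149 159 172 168 148 132 151
 170 164 142 123 146 164 165 143 114  99 117 131 115  92  78  79  80  90
 113 154 170 167 149 135 155 170 163 148] 
 [164 148 157 174 183 166 148 158 173 179 164 153 164 177 174 155 139 158
 177 171 149 126 150 169 170 151 124 116 134 146 127 103  89  89  92 100
 122 164 182 178 159 147 165 182 171 158]
```

Call:
arm_command(
  targets=[
    [0.0095, -0.0065, 0.001, 0.0417],
    [0.0195, -0.0115, 0.002, 0.0833],
    [0.03, -0.016, 0.002, 0.125],
    [0.0405, -0.02, 0.002, 0.1667],
    [0.0515, -0.0225, 0.002, 0.2083],
    [0.063, -0.024, 0.002, 0.25],
    [0.074, -0.025, 0.002, 0.2917],
    [0.0855, -0.0245, 0.002, 0.3333],
  ],
)

```text
time: 32.77
tool_pos: [0.5862, -0.2963, 0.1346]
ee_rot: [3.138, -0.006, -3.069]
wrist_force: [-7.4, 1.7, 1.8]
width: 0.0156
finger_force: 29.7
```

Call:
arm_command(
  targets=[
    [0, 0, 0, 0],
    [0, 0, 0, 0],
    [0, 0, 0, 0],
    [0, 0, 0, 0],
  ],
  claw=0.57,
)

```text
time: 33.1
tool_pos: [0.5889, -0.2975, 0.1356]
ee_rot: [-3.141, 0.001, -3.073]
wrist_force: [0.1, 0.5, 0.6]
width: 0.0384
finger_force: 0.0
```

Call:
arm_command(
  targets=[
    [0, 0, 0.05, 0],
    [0, 0, 0.12, 0],
    [0, 0.02, 0.2, -0.06],
    [0, 0.06, 0.28, -0.12],
    [0, 0.12, 0.36, -0.18],
    [0, 0.2, 0.36, -0.24],
    [-0.02, 0.28, 0.36, -0.3],
    [-0.04, 0.34, 0.36, -0.36],
  ],
)

```text
time: 33.77
tool_pos: [0.5691, -0.1256, 0.3171]
ee_rot: [3.139, 0.003, 2.455]
wrist_force: [0.5, 0.2, 0.3]
width: 0.0401
finger_force: 0.0
```

```bash
python3 - <<'E'
from h import *
o=robot.get_obs(); print(o['time'],o['tool_pos'],np.degrees(o['ee_rot']),np.degrees(o['joint_positions'][[0,5]]),o['width'])
E
```

```text
33.7667 [ 0.5691 -0.1256  0.3171] [179.8549   0.1907 140.6385] [-18.0601 -68.6756] 0.04006076064129235
```

Call:
arm_command(
  targets=[
    [0.06, 0.03, 0, -0.06],
    [0.133, 0.08, -0.03, -0.12],
    [0.133, 0.159, -0.08, -0.18],
    [0.133, 0.159, -0.14, -0.24],
    [0.133, 0.159, -0.2, -0.3],
    [0.133, 0.159, -0.26, -0.3575],
    [0.133, 0.159, -0.314, -0.3575],
    [0.133, 0.159, -0.314, -0.3575],
  ],
)

```text
time: 34.43
tool_pos: [0.6314, -0.0471, 0.1507]
ee_rot: [-3.129, -0.004, 1.712]
wrist_force: [0.2, -0.4, -2.1]
width: 0.0405
finger_force: 0.0
```

Call:
arm_command(
  targets=[
    [0, 0, 0, 0],
    [0, 0, 0, 0],
    [0, 0, 0, 0],
  ],
)

```text
time: 34.68
tool_pos: [0.6368, -0.0484, 0.1619]
ee_rot: [3.136, 0.002, 1.712]
wrist_force: [-0.7, -0.3, 1.0]
width: 0.0405
finger_force: 0.0
```

```bash
python3 - <<'E'
from h import *
import pickle
o=robot.get_obs(); im=robot.snapshot('wrist'); pickle.dump((o,im),open('w10.pkl','wb')); cv2.imwrite('pics/w10.png',im[:,:,::-1])
print(o['time'],o['tool_pos'],np.degrees(o['ee_rot']))
c=cam('wrist',o); p=proj(c,np.array([[.629,.0035,.048],[.6313,.0084,.048]])); print(p)
# top-down map of plane z=.048, 0.25 mm/px, axes: right=Y travel, down=X
yw=np.radians(7.5); X=np.array([np.cos(yw),np.sin(yw),0]);Y=np.array([-np.sin(yw),np.cos(yw),0]); q0=np.array([.630,.004,.048])
a,b=np.meshgrid(np.arange(-.05,.05,.00025),np.arange(-.02,.03,.00025))
px=proj(c,q0+b[...,None]*X+a[...,None]*Y).astype(np.float32)
m=cv2.remap(im,px[...,0],px[...,1],cv2.INTER_CUBIC)
out=np.zeros((600,800,3),np.uint8); out[:400]=cv2.resize(m,(800,400),interpolation=cv2.INTER_CUBIC)
out[400:,:266]=cv2.resize(im,(266,200),interpolation=cv2.INTER_AREA)
s=robot.snapshot('scene'); out[400:,270:536]=cv2.resize(s[200:350,240:440],(266,200))
out[400:,540:]=cv2.resize(s[230:310,320:424],(260,200),interpolation=cv2.INTER_CUBIC)
cv2.imwrite('pics/m10.png',out[:,:,::-1]); cv2.imwrite('pics/m10raw.png',m[:,:,::-1])
E
```

```text
34.6833 [ 0.6368 -0.0484  0.1619] [179.6779   0.0949  98.11  ]
[[314.4419 172.988 ]
 [318.3382 166.9384]]
```

View pics/m10.png

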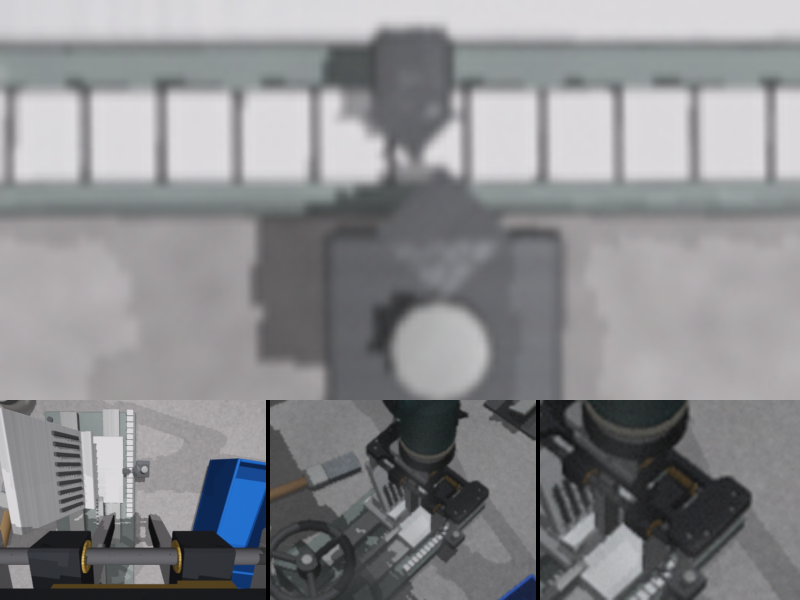

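The rectified map (8 px/mm, travel to the right) shows the pointer's axis at x ≈ 414 with its tip near (414,157), and the index tip near (440,181). So about 3.3 mm remain. Small views below show the insert seated with its ribs outward. I'll refine this by edge profiles.

```bash
cat > tip.py <<'E'
import cv2, numpy as np, sys
m=cv2.imread(sys.argv[1]).mean(2)
def edges(r,x0,x1,lvl):
    v=m[r,x0:x1]; k=np.where(v<lvl)[0]
    if len(k)==0: return None
    a,b=k[0],k[-1]; L=a-(lvl-v[a])/(v[a-1]-v[a]) if a else a; H=b+(lvl-v[b])/(v[b+1]-v[b]) if b<len(v)-1 else b
    return (x0+L)/4,(x0+H)/4,(x0+(L+H)/2)/4
c=int(float(sys.argv[2])*4)
for r in range(16,80,2): print(r/4,[np.round(e,2) if e else None for e in [edges(r,c-16,c+16,140)]],np.round(edges(r,int(float(sys.argv[3])*4)-24,int(float(sys.argv[3])*4)+24,125) or 0,2) if r>84 else m[r,c-10:c+18:2].astype(int))
for r in range(90,116,2): print(r/4,np.round(edges(r,int(float(sys.argv[3])*4)-30,int(float(sys.argv[3])*4)+30,125) or 0,2), m[r,int(float(sys.argv[3])*4)-30:int(float(sys.argv[3])*4)+31:3].astype(int))
E
python3 tip.py pics/m10raw.png 51.7 55.1
python3 - <<'E'
import numpy as np
for f0 in (152,):
  print(f0,[[round(float(.13*(np.cos(np.radians(f0+t))-np.cos(np.radians(f0)))),4),round(float(.13*(np.sin(np.radians(f0+t))-np.sin(np.radians(f0)))),4),0,round(t/120,4)] for t in (2,4,6,8,10,12,14,16,18)])
  print(.584+.065*np.cos(np.radians(f0)),-.232+.065*np.sin(np.radians(f0)))
E
```

```text
4.0 [array([47.5 , 55.25, 51.38])] [122 123 124 121 117 115 113 113 119 120 117 119 129 150]
4.5 [array([47.5 , 55.25, 51.38])] [100 100 102 101  99  98  98  99 102 103 102 102 107 123]
5.0 [array([47.5 , 55.25, 51.38])] [ 94  95  96  96  96  97  97  99 101 102 101 100 100 105]
5.5 [array([47.5 , 55.25, 51.38])] [ 96  97  98  99  98  98  99 100 102 103 103 103 101  99]
6.0 [array([47.5 , 55.25, 51.38])] [ 97  99  99  99  99  99  99 100 102 104 104 105 101  96]
6.5 [array([47.5 , 55.25, 51.38])] [ 98  99  99  99  99  99  99 100 102 104 104 106 102  97]
7.0 [array([47.5 , 55.25, 51.38])] [ 98  99 100 100 100  99  99 101 103 105 106 106 102  98]
7.5 [array([47.5 , 55.25, 51.38])] [ 98  99  99 100 100 100 100 101 103 105 106 106 103  98]
8.0 [array([47.5 , 55.25, 51.38])] [ 98 100 100 101 101 101 101 101 103 105 106 107 103  97]
8.5 [array([47.5 , 55.25, 51.38])] [ 98 100 104 105 104 104 103 103 104 106 108 108 103  98]
9.0 [array([47.5 , 55.25, 51.38])] [ 99 102 107 109 108 108 107 105 105 106 108 107 103  98]
9.5 [array([47.5 , 55.25, 51.38])] [100 104 109 112 110 110 109 107 106 105 1
[... 2964 characters left out ...]
2 103 104 103 104 102 102 101 102 102
 101 100 112]
27.5 [47.5  62.25 54.88] [ 88  91  95  99  99 100 102 102 102 102 104 103 102 101 101 101 102 102
 102 106 122]
28.0 [47.5  62.25 54.88] [ 94  97  98  99  99 101 102 102 102 103 104 103 101 101 101 101 102 102
 102 106 119]
28.5 [47.5  62.25 54.88] [ 94  98  99  98 100 102 101 101 103 104 103 102 101 101 101 101 102 102
 102 104 110]
152 [[-0.0021, -0.004, 0, 0.0167], [-0.004, -0.0082, 0, 0.0333], [-0.0058, -0.0123, 0, 0.05], [-0.0074, -0.0166, 0, 0.0667], [-0.0089, -0.0209, 0, 0.0833], [-0.0102, -0.0252, 0, 0.1], [-0.0114, -0.0296, 0, 0.1167], [-0.0124, -0.034, 0, 0.1333], [-0.0132, -0.0385, 0, 0.15]]
0.5266084064641697 -0.2014843484189171
```

About 3.3 mm remains, i.e. about 15.8° of wheel. I'll regrip midway between spokes at 152°.

Call:
arm_command(
  targets=[
    [0, 0, 0.08, 0],
    [0, 0, 0.16, 0],
    [0, 0, 0.24, 0],
    [0, 0, 0.28, 0],
    [-0.05, -0.07, 0.28, -0.06],
    [-0.1, -0.14, 0.28, -0.12],
    [-0.15, -0.21, 0.28, -0.18],
    [-0.2, -0.28, 0.28, -0.24],
  ],
)

```text
time: 35.45
tool_pos: [0.5376, -0.1848, 0.3003]
ee_rot: [3.138, 0.0, 1.208]
wrist_force: [0.4, -0.4, 0.2]
width: 0.0404
finger_force: 0.0
```

Call:
arm_command(
  targets=[
    [-0.02, -0.027, 0, -0.06],
    [-0.02, -0.027, 0, -0.06],
    [-0.02, -0.027, 0, -0.06],
    [-0.02, -0.027, 0, -0.06],
  ],
)

```text
time: 35.78
tool_pos: [0.5289, -0.1966, 0.2993]
ee_rot: [3.14, -0.001, 1.09]
wrist_force: [0.2, 0.2, -0.0]
width: 0.0404
finger_force: 0.0
```

```bash
python3 wheel.py | tail -2
```

```text
now (array([ 0.5834, -0.2313]), np.float64(-34.752349853515625), np.float64(93.0))
35.7833 [ 0.5289 -0.1966  0.2993] [179.8947  -0.0449  62.4309] [-26.1707   1.4115] 0.04038192746051571
```

Call:
arm_command(
  targets=[
    [-0.005, -0.011, -0.07, 0],
    [-0.005, -0.011, -0.14, 0],
    [-0.005, -0.011, -0.21, 0],
    [-0.005, -0.011, -0.28, 0],
    [-0.005, -0.011, -0.33, 0],
    [-0.005, -0.011, -0.33, 0],
    [-0.005, -0.011, -0.33, 0],
  ],
)

```text
time: 36.42
tool_pos: [0.5257, -0.2011, 0.132]
ee_rot: [-3.138, -0.0, 1.09]
wrist_force: [-0.2, -0.2, 0.6]
width: 0.0406
finger_force: 0.0
```

Call:
arm_command(
  targets=[
    [0, 0, 0, 0],
    [0, 0, 0, 0],
    [0, 0, 0, 0],
    [0, 0, 0, 0],
    [0, 0, 0, 0],
    [0, 0, 0, 0],
  ],
  claw=1,
)

```text
time: 36.92
tool_pos: [0.5265, -0.2029, 0.1354]
ee_rot: [3.139, -0.0, 1.087]
wrist_force: [-1.1, 1.8, 6.4]
width: 0.015
finger_force: 30.0
```

```bash
python3 - <<'E'
from h import *
o=robot.get_obs(); d=o['tool_pos']-[.584,-.232,0]; print(o['time'],o['tool_pos'],o['wrist_force'],o['width'],np.degrees(np.arctan2(d[1],d[0])),np.hypot(*d[:2]),np.degrees(o['ee_rot'][2])+90)
E
```

```text
36.9167 [ 0.5265 -0.2029  0.1354] [-1.0835  1.7879  6.3549] 0.014952558455451011 153.14579070491712 0.06445964129621634 152.2825743001853
```

Call:
arm_command(
  targets=[
    [-0.002, -0.004, 0, 0.0167],
    [-0.004, -0.008, 0, 0.0333],
    [-0.006, -0.0125, 0, 0.05],
    [-0.0075, -0.0165, 0, 0.0667],
    [-0.009, -0.021, 0, 0.0833],
    [-0.01, -0.025, 0, 0.1],
    [-0.0115, -0.0295, 0, 0.1167],
    [-0.0125, -0.034, 0, 0.1333],
  ],
)

```text
time: 37.58
tool_pos: [0.5208, -0.2191, 0.1354]
ee_rot: [3.138, -0.001, 1.368]
wrist_force: [0.4, 3.2, 5.7]
width: 0.0154
finger_force: 30.0
```

Call:
arm_command(
  targets=[
    [0, 0, 0, 0],
    [0, 0, 0, 0],
  ],
)

```text
time: 37.75
tool_pos: [0.5207, -0.2195, 0.1354]
ee_rot: [3.138, -0.0, 1.366]
wrist_force: [0.5, 2.1, 5.6]
width: 0.0151
finger_force: 30.0
```

```bash
python3 - <<'E'
from h import *
o=robot.get_obs(); d=o['tool_pos']-[.584,-.232,0]; print(o['time'],o['tool_pos'],o['wrist_force'],o['width'],np.degrees(np.arctan2(d[1],d[0])),np.hypot(*d[:2]),np.degrees(o['ee_rot'][2])+90)
E
```

```text
37.75 [ 0.5207 -0.2195  0.1354] [0.4577 2.0948 5.6461] 0.015057628910930567 168.86569871248625 0.06453794698261547 168.28608548793648
```

Call:
arm_command(
  targets=[
    [0, 0, 0, 0],
    [0, 0, 0, 0],
    [0, 0, 0, 0],
    [0, 0, 0, 0],
  ],
  claw=0.57,
)

```text
time: 38.08
tool_pos: [0.5192, -0.2196, 0.1328]
ee_rot: [-3.141, -0.0, 1.366]
wrist_force: [-0.5, 0.3, -0.2]
width: 0.0379
finger_force: 0.0
```

Call:
arm_command(
  targets=[
    [0, 0, 0.07, 0],
    [0, 0, 0.15, 0],
    [0, 0, 0.23, 0.05],
    [0, 0, 0.31, 0.1],
    [0.06, 0.07, 0.33, 0.16],
    [0.12, 0.14, 0.33, 0.163],
    [0.18, 0.21, 0.33, 0.163],
    [0.232, 0.28, 0.33, 0.163],
  ],
)

```text
time: 38.75
tool_pos: [0.6268, -0.0917, 0.2986]
ee_rot: [3.141, 0.001, 1.706]
wrist_force: [0.1, -1.2, 0.1]
width: 0.0402
finger_force: 0.0
```

Call:
arm_command(
  targets=[
    [0, 0.062, -0.04, 0],
    [0, 0.062, -0.12, 0],
    [0, 0.062, -0.2, 0],
    [0, 0.062, -0.26, 0],
    [0, 0.062, -0.277, 0],
    [0, 0.062, -0.277, 0],
    [0, 0.062, -0.277, 0],
    [0, 0.062, -0.277, 0],
  ],
)

```text
time: 39.42
tool_pos: [0.6273, -0.062, 0.1632]
ee_rot: [3.136, 0.002, 1.707]
wrist_force: [0.1, 0.5, 0.3]
width: 0.0401
finger_force: 0.0
```

```bash
cat > look.py <<'E'
from h import *
import pickle
o=robot.get_obs(); im=robot.snapshot('wrist'); pickle.dump((o,im),open('w11.pkl','wb'))
print(o['time'],o['tool_pos'],np.degrees(o['ee_rot']),abs(o['qvel']).max())
c=cam('wrist',o); yw=np.radians(7.5); X=np.array([np.cos(yw),np.sin(yw),0]);Y=np.array([-np.sin(yw),np.cos(yw),0]); q0=np.array([.630,.004,.048])
a,b=np.meshgrid(np.arange(-.05,.05,.00025),np.arange(-.02,.03,.00025))
px=proj(c,q0+b[...,None]*X+a[...,None]*Y).astype(np.float32)
m=cv2.remap(im,px[...,0],px[...,1],cv2.INTER_CUBIC).mean(2); A=cv2.imread('pics/m10raw.png').mean(2)
cv2.imwrite('pics/m11raw.png',m)
def track(x0,x1,y0,y1,n):
    t=A[y0:y1,x0:x1].astype(np.float32); R=cv2.matchTemplate(m.astype(np.float32),t,cv2.TM_CCOEFF_NORMED); _,v,_,l=cv2.minMaxLoc(R)
    x,y=l; h=R[y,x-1:x+2]; s=(h[0]-h[2])/(2*(h[0]-2*h[1]+h[2])); print(n,'dx mm',(x+s-x0)/4,'dy',(y-y0)/4,'score',v); return (x+s-x0)/4
i=track(166,286,112,199,'index block'); p=track(180,232,8,72,'pointer')
print('pointer moved rel. index',p-i,'remaining',55.05-51.75-(p-i))
E
python3 look.py
```

```text
39.4167 [ 0.6273 -0.062   0.1632] [179.7026   0.0978  97.8097] 0.011962910761430363
index block dx mm 0.4251938 dy 0.25 score 0.9613702297210693
pointer dx mm 3.3154297 dy 0.0 score 0.917818009853363
pointer moved rel. index 2.890236 remaining 0.40976405[ WARN:0@0.898] global loadsave.cpp:1063 imwrite_ Unsupported depth image for selected encoder is fallbacked to CV_8U.
```

Call:
arm_command(
  targets=[
    [0.019, 0.027, -0.003, 0.003],
    [0.019, 0.027, -0.003, 0.003],
    [0.019, 0.027, -0.003, 0.003],
    [0.019, 0.027, -0.003, 0.003],
  ],
)

```text
time: 39.8
tool_pos: [0.6355, -0.0476, 0.1588]
ee_rot: [3.141, 0.0, 1.715]
wrist_force: [-0.0, 0.4, -0.0]
width: 0.0403
finger_force: 0.0
```

```bash
python3 look.py 2>/dev/null; python3 - <<'E'
import cv2,numpy as np
m=cv2.imread('pics/m11raw.png',0).astype(int)
for r in range(62,118,2): print(r/4,m[r,190:262:3])
E
```

```text
39.8 [ 0.6355 -0.0476  0.1588] [179.9618   0.0235  98.2436] 0.012998600310958218
index block dx mm 0.0520401 dy 0.0 score 0.9801723957061768
pointer dx mm 3.334999 dy 0.0 score 0.8971417546272278
pointer moved rel. index 3.282959 remaining 0.017040968
15.5 [183 137 103 115 113 106 103 104 102 100  99 100 101 101 104 129 177 209
 218 219 218 218 218 218]
16.0 [201 155 123 135 124 109 103 101 100  99 100 100 100  98 102 143 196 218
 220 218 218 218 218 218]
16.5 [209 165 140 155 138 119 105  99  99 100 100  99 102 100 105 154 206 220
 220 218 218 219 218 219]
17.0 [209 167 149 172 162 140 116 101  98 100  99 101 112 115 113 160 209 220
 219 218 218 218 218 218]
17.5 [209 166 150 183 184 162 127 107  99  98  99 106 130 136 121 157 208 219
 219 218 219 218 218 218]
18.0 [209 167 152 195 207 186 142 117 106  98  99 120 155 159 130 157 207 219
 219 218 218 218 218 219]
18.5 [209 167 151 201 220 198 154 135 130 112 110 144 186 181 137 156 206 219
 219 218 218 218 218 218]
19.0 [208 166 151 201 220 197 157 152 158 133 131 169 206 192 139 155 205 219
 219 218 218 219 218 218]
19.5 [209 167 14
[... 1363 characters left out ...]
00 100 102 103 103 102 103 104 104 102 101 101 106
 110 113 118 120 118 116]
26.5 [ 76  78  85  95  98  99 101 102 103 103 104 103 104 104 102 101 101 103
 105 108 117 124 121 117]
27.0 [ 86  88  92  97  99 100 101 103 103 103 103 103 104 103 101 101 101 103
 104 105 119 132 131 126]
27.5 [ 96  96  97  99  99 101 102 103 103 103 104 103 103 101 101 102 102 103
 103 104 118 135 137 134]
28.0 [ 96  98  98  99 100 102 102 102 103 103 104 102 101 100 101 102 103 102
 103 104 114 127 129 125]
28.5 [ 95  99  99 100 101 103 102 101 103 103 103 102 101 100 101 102 103 102
 103 103 107 112 106 100]
29.0 [ 94  99  99 100 101 103 102 103 103 103 102 101 101 101 101 102 103 103
 103 103 103 100  90  87]
```

The pointer and index tips now coincide at 55.0 mm on the map, to about 0.2 mm. I'll rise clear and check the insert once more.

Call:
arm_command(
  targets=[
    [0, 0, 0.08, 0],
    [0, 0, 0.16, 0],
    [0, 0, 0.24, 0],
    [0, -0.06, 0.3, 0],
    [-0.04, -0.14, 0.3, 0],
    [-0.08, -0.22, 0.3, 0],
    [-0.12, -0.22, 0.3, 0],
    [-0.16, -0.22, 0.3, 0],
  ],
)

```text
time: 40.52
tool_pos: [0.5538, -0.1609, 0.3079]
ee_rot: [-3.141, 0.0, 1.71]
wrist_force: [1.1, -0.3, 0.2]
width: 0.0401
finger_force: 0.0
```

Call:
arm_command(
  targets=[
    [-0.03, 0.13, 0, 0],
    [-0.06, 0.2, 0, 0],
    [-0.06, 0.2, 0, 0],
    [-0.06, 0.2, 0, 0],
    [-0.06, 0.2, 0, 0],
  ],
)

```text
time: 40.93
tool_pos: [0.525, -0.0575, 0.3091]
ee_rot: [3.14, 0.001, 1.715]
wrist_force: [0.3, -0.5, -0.0]
width: 0.0405
finger_force: 0.0
```

```bash
python3 - <<'E'
from chk import *
import chk
o=robot.get_obs(); im=robot.snapshot('wrist'); s=robot.snapshot('scene'); print(o['time'],o['tool_pos'],o['wrist_force'])
chk.E0=E0+.0449*Y
P=lambda x,y,z:chk.E0+x*ex+y*Y+z*ez
def prof(c,g,x,z,y0,y1):
    px=proj(c,np.array([P(x,a,z) for a in np.arange(y0,y1,.001)])).astype(np.float32)
    return cv2.remap(g.astype(np.float32),px[:,:1],px[:,1:],cv2.INTER_LINEAR).ravel().astype(int)
for nm,c,g in (('w',cam('wrist',o),im.mean(2)),('scene',cam('scene'),s.mean(2))):
  for x,z in ((.007,.11),(.027,0)): print(nm,z,prof(c,g,x,z,-.07,-.05),'|',prof(c,g,x,z,.05,.07))
  for y in (-.045,.045):
    px=proj(c,np.array([P(a,y,0) for a in np.arange(.004,.04,.001)])).astype(np.float32)
    print('X',y,cv2.remap(g.astype(np.float32),px[:,:1],px[:,1:],cv2.INTER_LINEAR).ravel().astype(int))
E
```

```text
40.9333 [ 0.525  -0.0575  0.3091] [ 0.326  -0.5003 -0.0091]
w 0.11 [206 206 205 205 204 205 202 182 153 143 141 141 157 203 230 233 233 233
 233 231 224] | [232 232 232 232 232 232 232 232 232 232 232 231 217 205 206 206 206 206
 206 206 207]
w 0 [199 198 198 198 198 199 199 199 199 198 196 193 196 223 232 233 233 233
 233 233 233] | [232 232 232 232 232 232 232 232 232 232 232 222 188 166 173 176 176 177
 178 178 178]
X -0.045 [122 129 140 152 155 154 152 149 142 136 140 165 197 221 231 233 233 233
 233 232 233 233 233 233 233 233 231 216 191 198 219 230 233 233 233 233]
X 0.045 [152 153 153 155 155 154 154 152 149 153 171 200 219 228 232 232 232 232
 232 232 232 232 232 232 232 232 228 214 205 220 231 232 232 232 232 232]
scene 0.11 [123 124 124 124 124 122 120 109 100 100 112 132 151 167 177 178 175 171
 167 162 158] | [172 172 172 172 172 171 169 165 162 152 139 127 115 112 112 113 112 110
 109 106 104]
scene 0 [ 94  91  90  88  86  82  77  77  84  97 115 135 153 169 171 171 173 173
 171 170 169] | [177 177 175 174 176 175 172 172 166 149 131 117 106  99  96  98  99 102
 106 109 108]
X -0.045 [ 81  82  86  90  95 104 112 122 131 142 152 160 166 171 173 171 170 169
 169 169 169 170 169 168 167 158 145 131 119 112 106 102 100  99  97  96]
X 0.045 [ 75  83  92 101 107 114 121 130 140 151 160 166 171 174 173 173 174 174
 174 174 175 176 177 174 167 158 147 130 115 104  99  95  92  91  91  92]
```

The insert is centred and flush on the easel, and the robot is clear of everything. Handing in.

```bash
python3 -c "
from bench import robot
print(robot.close_job())"
```

```text
the job is handed in; nothing more can be done
None
```

The job is handed in at about 41 s: the insert sits centred (within about 0.5 mm) and flush on the easel with its ribs outward, and two grasps of the handwheel brought the pointer to the index point within about 0.2 mm, as measured from the wrist camera.

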